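Lift the hot lid off the fudge pot with the lid lifter

ROBOT

A 7-joint arm with a two-finger parallel gripper is mounted at the origin on the work surface. World frame = base frame: x ahead of the robot, y to its left, z up, the work surface at z = 0. Lengths are in mm, angles in rad, forces in N, time in s.
With the tool pointing down it reaches from about 400 to 875 mm from the base axis. Payload 4.4 kg.
Tool frame: the origin (TCP) lies at the very end of the fingers, on their centre line; the grasp point (between the pads) lies 19 mm behind it; z points along the fingers, y is the line along which they close (so a half turn about z gives the same grasp; the last joint's range is limited). The gripper opens to 85 mm and grips with 20 to 120 N. Pads are 22 mm wide; open, the fingers measure 114 mm over their backs; the gripper's body (76 mm by 85 mm) begins 54 mm behind the grasp point. The pads swing forward as they close: fully open they stand 13 mm farther back than shut.
Start: joints at [1.041, 0.628, 0.038, 1.517, -0.027, 0.996, -0.02], TCP at [290.806, -581.335, 231.313] pointing down, gripper open.
Joint ranges: [-3.06, 3.06], [-0.37, 2.12], [-1.25, 1.32], [0.18, 2.47], [-1.1, 4.24], [0.23, 1.98], [-2.94, 2.94]. Speed limits (rad/s): [2.57, 2.57, 3.14, 3.14, 3.14, 3.14, 3.14].

INTERFACE

Orientations are given as [roll, pitch, yaw] about the fixed x, y, z axes, in that order (R = Rz(yaw) Ry(pitch) Rx(roll)).
In Python, from cell import ctrl gives the robot as it stands.
- The arm moves only by the tool jog_arm, never from a script. Its argument "plan" is a list of rows, each an object of numbers: "tx", "ty", "tz": the shift along the tool's x, y, z as a fraction of full scale; "wx", "wy", "wz": the turn, a rotation vector about the tool's x, y, z as a fraction of full scale; "claw": the closure, from 0 (fully open) to 1 (shut). In form: [{"tx": .., "ty": .., "tz": .., "wx": .., "wy": .., "wz": .., "claw": ..}, ...]. A call has 1 to 12 rows; each row is the pose to reach, as a shift and turn from the pose commanded when the call began, along the tool's axes at that moment; what a row does not reach only later rows make up. Full scale, the value 1, is 300 mm for a shift and 90 degrees for a turn. A row lasts 1/10 s, in which the tool goes at most 50 mm and 8.59 degrees, less where a joint would pass 70% of its speed; a pose out of reach is approached as far as the arm can. A call with a number of a shift or a turn outside -1 to 1 is refused whole. A call with a gripper value outside its range is refused whole. The fingers move at their own pace and stop on an object; the grip force is fixed at half the most. Time passes only in rows, so rows that repeat a pose let the fingers close. It gives the time, the measured TCP pose, the force, the opening and the grip force at its end, in the units of the state.
- ctrl.read_state(): the state, without advancing time (a new reading comes with each control period).
- ctrl.get_image(name): name is "scene" or "top" or "wrist"; returns a dict with "img" (384x512x3 uint8, red, green, blue), "depth" (384x512 float32, mm along the optical axis (not along the pixel's ray), 0 where there is no reading), "fx", "fy", "cx", "cy" (pixels), "position" and "orientation" of the camera in the world; the wrist camera has in their place "hand_eye" (4x4, takes a point from camera to tool coordinates, whose origin is the TCP and whose axes are the flange's). Camera axes: x right, y down, z forward; pixel columns grow to the right and rows downward; lengths in mm; the calibration is good to about 2 mm. A picture is of the moment at which its call begins: read the wrist's pose just before it.
- ctrl.finish_job(): hands the job in; it is judged then, once.
Trained networks look in a picture, given as the dict that the camera call returned (one of the last four; its "shot" number tells which), for a name from the list of things; names that differ only in an ending like _2 or _b are one class to them, and where a whole thing is asked for, a point or a joint stands for the part that bears it (a point fixed in the world has none). Each returns a list of dicts, best first, with "score" (0 to 1); they miss things now and then, are a little off and sometimes report something else, mostly with a low value. They report only what shows in the picture. A call takes as long as a camera call. They do not tell look-alikes from the thing itself.
- ctrl.trace(picture, thing): "pixels" (384x512 bool, what is visible of it) and "extent" ([centre column, centre row, width, height] in pixels, round what is visible of it).
The state is a dict: "clock": time; "qpos": joint angles; "qd": joint speeds; "tau": joint torques, N m; "eef_pos": TCP position; "tool_rot": TCP orientation; "force": force on the tool from outside, world axes, zero at the start; "torque": the same for the moment, N m; "width": finger opening in mm; "gripper_force": force on a finger pad.
Only numpy, scipy, OpenCV 4.12 (cv2) and the standard library are available. Lean on these libraries where they do the work, as an engineer would, in place of code of your own. Each camera call takes 0.05 s, during which the arm holds its last target. There are 200 camera calls.

TASK

The iron pot on the warmer has heated up and must be opened for the next batch of fudge, but its lid is too hot to touch. Take the lid lifter out of its stand, work its curved hook through the ring on the lid, lift the lid clear of the pot and set it down gently, flat and centred on the round trivet, without touching the lid with the fingers or letting it tip. Then work the hook back out of the ring and hang the lifter back in its stand, leaving the other things on the counter where they are.

Things in the scene. Friction and masses are not known exactly. Their poses are not given: they have to be found in the camera images.
- lifter_handle (a point): Lid lifter, 178 mm long, 0.22 kg, hanging upright in its stand: beech handle, steel hook below. Point: centre of the handle, halfway up, on the lifter's axis. Lifter axes: z up along the handle; x in the hook's plane, the hook's open tip at the -x side, its back at +x; y across that plane. Handle block 36 mm along x, 26 mm along y, 76 mm high; grip it across y from above.
- lifter_collar (a point): Underside of the lifter's round steel collar (36 mm wide, 6 mm thick), on the lifter's axis, 44 mm below the handle's centre. The bar (round, 8 mm thick) leaves it downwards on the axis, bends from 16 mm to 40 mm below it to x = +22 mm, and runs into the hook.
- lifter_arc (a point): Centre of the hook's arc, on the lifter's axis, 114 mm below the handle's centre. The arc has a radius of 22 mm to the middle of the 8 mm bar and lies in the lifter's x-z plane: from x = +22 mm beside this point, down through the lowest point on the axis, and up to the tip. Upright, the hook is 34 mm high from its underside to the top of its tip.
- lifter_bight (a point): Bottom of the hook: middle of the bar at the arc's lowest point, on the lifter's axis, 136 mm below the handle's centre; the hook's underside is 4 mm lower.
- lifter_tip (a point): Rounded open end of the hook (middle of the bar): x = -22 mm, 4 mm above the arc's centre; lifter axes.
- stand_seat (a point): Seat of the lifter's stand (fixed), 116 mm above the counter, on the prongs' top face midway between them; the lifter's collar rests here, its axes within 0.12 rad of the stand's. Two level prongs, 12 mm wide, run along x from the post (face at x = +40 mm) to x = -36 mm, ending in 4 mm high lips. The slot between them, 14 mm wide, is open to -x; free above.
- stand: Steel stand of the lifter, fixed; origin on the counter under the seat. Foot 120 x 90 mm, its top 10 mm above the counter, post at the +x end. To take the lifter out, lift it 8 to 15 mm and draw it to -x until its bar has left the slot; put it back the other way.
- lid_ring (a point): Ring standing upright in the middle of the loose iron lid; point: centre of its hole. x: axis of the hole (both sides alike), z up. Steel ring, hole 28 mm in diameter, bar 9 mm thick, its top 23 mm above this point. Lid surface 20 mm below this point beside the ring, sloping down to 30 mm below it at the rim. The lid hangs level when the ring's top lies in the bottom of the hook.
- lid_base (a point): Centre of the flat underside of the lid's plug, 39.5 mm below the ring's centre. Round cast-iron lid, 152 mm in diameter, 0.4 to 0.7 kg, lying loose on the pot; the plug, 124 mm in diameter and 5 mm deep, sits in the pot's mouth with 6 mm of play each way. Hot: no fingers.
- warmer: Square steel warmer, 200 x 200 mm, with the round iron pot (146 mm in diameter) standing on it; fixed, origin on the counter under its centre. The pot's rim is 105 mm above the counter; with the lid on, the centre of the lid's ring is 139.5 mm above the counter. The pot has two loop handles at its +y and -y sides, reaching 97 mm from the centre, below the rim.
- trivet: Round cast-iron trivet, 170 mm in diameter, fixed, empty; origin on the counter under its centre; its flat top is 18 mm above the counter. The lid stands on it on its plug, the ring's centre then 57.5 mm above the counter.
- chopper: Hand-crank nut chopper on a squat glass jar, 96 mm in diameter, 151 mm high, bystander; origin under its centre.
- muddler: Beechwood muddler lying on the counter, 200 mm long along its y axis, 38 mm thick, bystander; origin on the counter at its middle.
- mug: Speckled blue enamel mug, 78 mm in diameter, 82 mm high, bystander; origin under its centre.
- ramekin_a: Cream ceramic ramekin, 84 mm in rim diameter, 45 mm high, bystander; origin under its centre.
- ramekin_b: A second ramekin, the same, bystander; origin under its centre.
- cone_stand: Cast aluminium cone stand with two wafer cones, 90 x 170 mm and 186 mm high, bystander; origin under its centre.
Not all that is in view belongs to the job. What is shaped like the part that bears lid_ring but green is not meant.

How it is judged:
By the outcome, as a careful person would: the job done as asked, in the order asked, and still so for the second after the job is handed in, with the robot touching nothing.
It also fails if it takes over 72 s, if anything falls off the work surface, if the arm or the gripper's body presses on something with over 40 N, if the wrist force passes 120 N, or if a joint passes its speed limit or range.

## Working session

There is one attempt and no reset: what is moved stays moved. The work goes in short steps, Python scripts to look and compute and a tool call to move; the robot and the scene stay as the last step left them, time stands still between calls to the robot, and variables do not carry over. Pictures are saved under pics/ and viewed, at most 13 in all, crops included, and the job is handed in when it is done.

Besides the shell and the picture viewer there is one more tool, called after "Emit:" as name([rows], argument=value, ...), one row to a line, values as JSON. jog_arm: Moves the arm, as the interface text tells. Shift numbers are shares of 300 mm and turn numbers shares of 90 degrees, none past 1 either way. Its arguments: {"type":"object","properties":{"plan":{"type":"array"}},"required":["plan"]}

```bash
mkdir -p pics; ls; cat > h.py <<'E'
import numpy as np, cv2
from scipy.spatial.transform import Rotation as R
from cell import ctrl
def save(p,n,box=None,s=1):
    im=p["img"]
    if box: im=im[box[1]:box[3],box[0]:box[2]]
    im=cv2.resize(im,None,fx=s,fy=s,interpolation=cv2.INTER_CUBIC)
    cv2.imwrite("pics/"+n,im[...,::-1])
def pose(p,st=None):
    if "hand_eye" in p:
        T=np.eye(4);T[:3,:3]=R.from_euler("xyz",st["tool_rot"]).as_matrix();T[:3,3]=st["eef_pos"]
        return T@np.array(p["hand_eye"])
    T=np.eye(4);o=np.array(p["orientation"],float)
    T[:3,:3]=o if o.shape==(3,3) else R.from_euler("xyz",o).as_matrix()
    T[:3,3]=p["position"];return T
def cloud(p,st=None):
    d=p["depth"].astype(float);v,u=np.mgrid[:d.shape[0],:d.shape[1]]
    c=np.stack([(u-p["cx"])/p["fx"]*d,(v-p["cy"])/p["fy"]*d,d],-1)
    T=pose(p,st);w=c@T[:3,:3].T+T[:3,3];w[d<=0]=np.nan;return w
E
python3 - <<'E'
from h import *
s=ctrl.read_state();print(s)
ps={n:ctrl.get_image(n) for n in("scene","top")}
for n,p in ps.items():
    print(n,p["position"],p["orientation"],p["fx"],p["cx"],p["cy"])
    W=cloud(p)
    for t in ["lifter_handle","lid_ring","stand","warmer","trivet","chopper","muddler","mug","ramekin_a","cone_stand"]:
        for r in ctrl.trace(p,t)[:3]:
            w=W[r["pixels"]];w=w[~np.isnan(w[:,0])]
            print(t,round(r["score"],2),np.round(r["extent"]),np.round(np.median(w,0)),np.round(np.percentile(w,2,0)),np.round(np.percentile(w,98,0)))
a=np.hstack([ps["scene"]["img"],ps["top"]["img"]])
cv2.imwrite("pics/a.png",cv2.resize(ps["scene"]["img"],(800,600))[...,::-1])
cv2.imwrite("pics/b.png",cv2.resize(ps["top"]["img"],(800,600))[...,::-1])
E
```

```text
pics
{'clock': 0.0, 'qpos': array([ 1.04117067,  0.62932193,  0.03847349,  1.51838494, -0.0269722 ,
        0.99634448, -0.02002757]), 'qd': array([-0.00068137, -0.00115497,  0.0002262 , -0.00200602, -0.00024517,
       -0.00055882,  0.00034214]), 'tau': array([-1.40490542e-03, -5.63394713e+01,  1.22552957e+00, -1.93444598e+01,
        1.09650835e-02,  1.05841950e-02, -1.50394249e-05]), 'eef_pos': array([ 290.50401008, -580.7457914 ,  230.39997223]), 'tool_rot': array([-3.13965378e+00,  6.69464120e-05,  4.63787397e-01]), 'force': array([0.43514906, 0.01176065, 0.79047918]), 'torque': array([0.01116169, 0.05085895, 0.01135479]), 'gripper_force': 0.0, 'width': 85.61308958161312}
scene [ 867.36462408  664.45742076 1123.43619297] [-2.54339156 -0.01189865  2.63975154] 418.5166323772661 255.20881994193522 192.0464822754732
lifter_handle 0.83 [318. 242.  22.  40.] [458. 294. 163.] [370. 229.   0.] [472. 303. 199.]
lid_ring 0.93 [227. 184.  52.  41.] [589.   5. 111.] [518. -69. 105.] [654.  67. 149.]
lid_ring 0.81 [277. 115.  39.  29.] [ 257. -257.   11.] [ 184. -331.    4.] [ 318. -200.   5
[... 1771 characters left out ...]
.  54.] [ 474. -314.   18.] [ 398. -389.   12.] [ 550. -238.   23.]
chopper 0.71 [215. 116.  31.  59.] [743. 178. 143.] [665. 133.  18.] [799. 217. 151.]
muddler 0.89 [271. 230.  66.  17.] [401.   6.  28.] [386. -72.  16.] [422. 118.  41.]
mug 0.9 [331. 106.  39.  29.] [ 774. -171.   31.] [ 727. -219.   -1.] [ 802. -127.   84.]
ramekin_a 0.68 [330. 229.  26.  32.] [ 405. -156.    8.] [ 369. -187.    1.] [ 443. -113.   47.]
ramekin_a 0.67 [172. 133.  32.  25.] [715. 315.   9.] [672. 274.   1.] [748. 349.  47.]
ramekin_a 0.49 [215. 116.  35.  55.] [744. 178. 143.] [663. 134.  12.] [802. 217. 151.]
cone_stand 0.97 [384. 119.  69.  46.] [ 709. -301.  114.] [ 677. -394.    4.] [ 767. -236.  189.]
```

View pics/a.png

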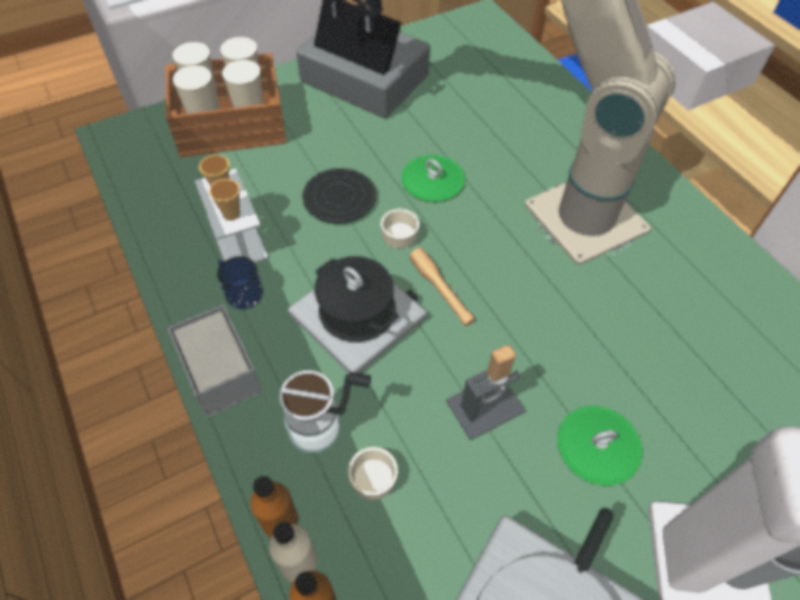

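View pics/b.png

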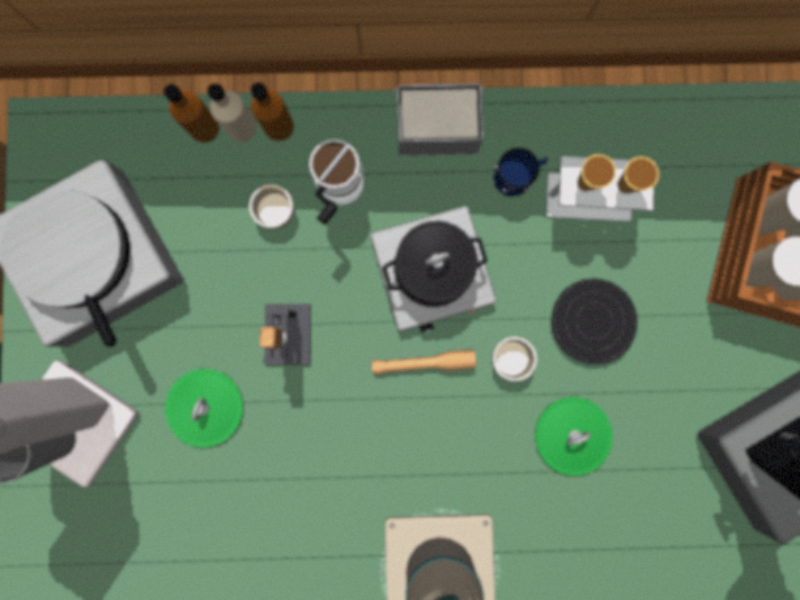

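The black lid on the pot, at scene (227,184), is the target. The two green look-alikes at (277,115) and (382,284) are not, since they're green and lie on the counter. Next is an enlarged crop of the lid and stand, with heights measured there.

```bash
python3 - <<'E'
from h import *
p=ctrl.get_image("scene");q=ctrl.get_image("top")
a=[cv2.resize(p["img"][150:220,195:265],(400,400)),cv2.resize(p["img"][210:290,280:360],(400,400))]
cv2.imwrite("pics/c.png",np.hstack(a)[...,::-1])
for n,i in(("scene",p),("top",q)):
    W=cloud(i).reshape(-1,3);W=W[~np.isnan(W[:,0])]
    m=(abs(W[:,0]-465)<75)&(abs(W[:,1]-287)<65)
    S=W[m]
    for lo,hi in((5,15),(30,100),(105,125),(125,155),(155,190),(190,210)):
        s=S[(S[:,2]>lo)&(S[:,2]<hi)]
        if len(s)>3:
            r=cv2.minAreaRect(s[:,:2].astype(np.float32));print(n,lo,len(s),s.mean(0).round(),np.round(r[0]),np.round(r[1]),round(r[2],1))
    m=(abs(W[:,0]-585)<40)&(abs(W[:,1])<40)&(W[:,2]>132);s=W[m]
    r=cv2.minAreaRect(s[:,:2].astype(np.float32));print("ring",len(s),s.mean(0),s[:,2].max(),r)
E
```

```text
scene 5 751 [465. 300.   9.] [459. 289.] [ 92. 125.] 88.4
scene 30 172 [494. 291.  61.] [471. 296.] [37. 80.] 75.3
scene 105 262 [474. 293. 115.] [462. 288.] [39. 88.] 89.1
scene 125 78 [461. 296. 141.] [459. 296.] [18. 39.] 51.9
scene 155 97 [462. 296. 172.] [460. 296.] [20. 38.] 48.0
scene 190 123 [455. 290. 195.] [454. 290.] [25. 35.] 87.5
ring 61 [585.8113461    0.74761066 149.50718934] 162.93141962274808 ((586.1585083007812, -1.7153339385986328), (10.599540710449219, 42.74506378173828), 18.422100067138672)
top 5 706 [461. 276.  10.] [464. 288.] [126. 147.] 89.3
top 30 25 [498. 276.  62.] [494. 282.] [26. 35.] 31.9
top 105 244 [469. 285. 116.] [463. 288.] [39. 87.] 89.0
top 125 27 [453. 276. 138.] [454. 276.] [10. 35.] 87.1
top 155 38 [452. 276. 173.] [453. 278.] [ 6. 35.] 85.8
top 190 134 [454. 288. 197.] [453. 288.] [26. 34.] 89.0
ring 57 [585.53230929  -1.42747864 155.28557941] 164.66415797904006 ((586.5701904296875, -2.7602901458740234), (9.198919296264648, 44.61868667602539), 20.220247268676758)
```

View pics/c.png

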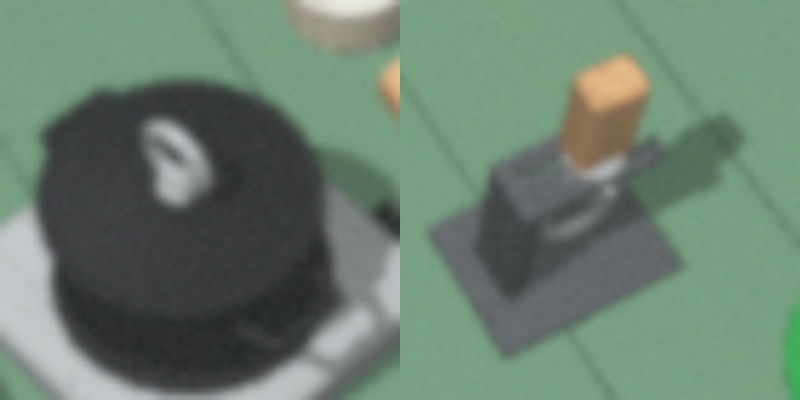

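The crop shows the black lid on the pot, with its steel ring at left (175,160); this is the one to use. The stand on the right has its post toward world +x, and the hook's tip faces -x. I'll plan the threading path for the hook and set up the move helper.

```bash
cat >> h.py <<'E'
def jog(pos,rot,st=None):
    "print rows' numbers to world TCP pos and rot (Rotation)"
    st=st or ctrl.read_state();r0=R.from_euler("xyz",st["tool_rot"])
    d=r0.inv().apply(np.array(pos)-st["eef_pos"])/300;w=(r0.inv()*rot).as_rotvec()/(np.pi/2)
    print("t",d.round(4),"w",w.round(4),"rows>=",round(max(np.linalg.norm(d)*6,np.linalg.norm(w)*90/8.59),1))
def down(yaw): return R.from_euler("xyz",[np.pi,0,yaw])
E
cat > plan.py <<'E'
import numpy as np, heapq
# hook points rel. arc centre C, radius 4
def seg(a,b,n): return np.linspace(a,b,n)
t=np.linspace(0,-np.pi,40)
P=np.vstack([seg((0,70),(0,54),8),seg((0,54),(22,30),16),seg((22,30),(22,0),16),np.c_[22*np.cos(t),22*np.sin(t)],[[-22,2],[-22,4]]])
Cc=np.array([[-18,73],[18,73],[-18,100],[18,100]])
def clr(s,z,th):
    c,n=np.cos(th),np.sin(th);Rm=np.array([[c,-n],[n,c]])
    Q=P@Rm.T+[s,z];lid=lambda Q:Q[:,1]+20+abs(Q[:,0])*10/76
    ring=min(np.hypot(Q[:,0],Q[:,1]-18.5).min(),np.hypot(Q[:,0],Q[:,1]+18.2).min())-4-4.5
    ring=min(ring, 99)
    return min(ring,lid(Q).min()-4,lid(Cc@Rm.T+[s,z]).min())
def search(thmax,m):
    start=(0,14,0);  # s=0,z=28 upright (step 2mm, 5deg)
    S=np.full(0,0);seen={};h=[(0,start,None)]
    while h:
        d,k,p=heapq.heappop(h)
        if k in seen: continue
        seen[k]=p
        if k[0]>=24:
            path=[]
            while k: path.append(k);k=seen[k]
            return path
        for a in np.ndindex(3,3,3):
            q=(k[0]+a[0]-1,k[1]+a[1]-1,k[2]+a[2]-1)
            if q in seen or not(0<=q[2]<=thmax/5 and -15<q[1]<25 and -20<q[0]): continue
            c=clr(q[0]*2,q[1]*2,np.radians(q[2]*5))
            if c>m: heapq.heappush(h,(d+1+0.3*max(0,3.5-c)+.3*(a[2]!=1),q,k))
    return None
if __name__=="__main__":
  for th in(20,25,30,35,40,45,50,60):
    r=[m for m in(1,1.5,2,2.5,3,3.5,4) if search(th,m)]
    print(th,r)
E
python3 plan.py; python3 - <<'E'
from h import *
jog([520,-350,340],down(0));print(ctrl.get_image("wrist")["hand_eye"])
E
```

```text
20 [1, 1.5, 2, 2.5]
25 [1, 1.5, 2, 2.5, 3, 3.5]
30 [1, 1.5, 2, 2.5, 3, 3.5, 4]
35 [1, 1.5, 2, 2.5, 3, 3.5, 4]
40 [1, 1.5, 2, 2.5, 3, 3.5, 4]
45 [1, 1.5, 2, 2.5, 3, 3.5, 4]
50 [1, 1.5, 2, 2.5, 3, 3.5, 4]
60 [1, 1.5, 2, 2.5, 3, 3.5, 4]
t [ 1.0282 -0.3478 -0.3623] w [-0.     -0.      0.2953] rows>= 6.9
[[ 1.77113609e-04 -9.52220852e-01 -3.05410245e-01  7.77166848e+01]
 [ 9.99999738e-01 -4.56833456e-05  7.22353623e-04 -4.59472571e-02]
 [-7.01792344e-04 -3.05410293e-01  9.52220594e-01 -1.44103907e+02]
 [ 0.00000000e+00  0.00000000e+00  0.00000000e+00  1.00000000e+00]]
```

Emit:
jog_arm([
  {"tx": 0.95,"ty": -0.33,"tz": -0.36,"wz": 0.295,"claw": 0},
  {"tx": 0.95,"ty": -0.33,"tz": -0.36,"wz": 0.295,"claw": 0},
  {"tx": 0.95,"ty": -0.33,"tz": -0.36,"wz": 0.295,"claw": 0},
  {"tx": 0.95,"ty": -0.33,"tz": -0.36,"wz": 0.295,"claw": 0},
  {"tx": 0.95,"ty": -0.33,"tz": -0.36,"wz": 0.295,"claw": 0},
  {"tx": 0.95,"ty": -0.33,"tz": -0.36,"wz": 0.295,"claw": 0},
  {"tx": 0.95,"ty": -0.33,"tz": -0.36,"wz": 0.295,"claw": 0},
  {"tx": 0.95,"ty": -0.33,"tz": -0.36,"wz": 0.295,"claw": 0},
])

```text
invalid input at $.plan[0]: expected keys tx, ty, tz, wx, wy, wz, claw
```

Emit:
jog_arm([
  {"tx": 0.95,"ty": -0.33,"tz": -0.36,"wx": 0,"wy": 0,"wz": 0.295,"claw": 0},
  {"tx": 0.95,"ty": -0.33,"tz": -0.36,"wx": 0,"wy": 0,"wz": 0.295,"claw": 0},
  {"tx": 0.95,"ty": -0.33,"tz": -0.36,"wx": 0,"wy": 0,"wz": 0.295,"claw": 0},
  {"tx": 0.95,"ty": -0.33,"tz": -0.36,"wx": 0,"wy": 0,"wz": 0.295,"claw": 0},
  {"tx": 0.95,"ty": -0.33,"tz": -0.36,"wx": 0,"wy": 0,"wz": 0.295,"claw": 0},
  {"tx": 0.95,"ty": -0.33,"tz": -0.36,"wx": 0,"wy": 0,"wz": 0.295,"claw": 0},
  {"tx": 0.95,"ty": -0.33,"tz": -0.36,"wx": 0,"wy": 0,"wz": 0.295,"claw": 0},
  {"tx": 0.95,"ty": -0.33,"tz": -0.36,"wx": 0,"wy": 0,"wz": 0.295,"claw": 0},
])

```text
clock: 2.05
eef_pos: [505.4, -361.5, 340.5]
tool_rot: [-3.141, -0.004, 0.008]
force: [-0.1, -0.4, -0.0]
width: 85.4
gripper_force: 0.0
```

```bash
python3 - <<'E'
from h import *
s=ctrl.read_state();print(s["clock"],s["qpos"].round(2))
jog([560,-60,340],down(0))
E
```

```text
2.05 [ 0.48  0.5   0.16  1.45 -0.08  1.2  -0.91]
t [ 0.19   -1.0037  0.0031] w [-0.0005 -0.0025  0.005 ] rows>= 6.1
```

Emit:
jog_arm([
  {"tx": 0.38,"ty": -1,"tz": 0,"wx": 0,"wy": 0,"wz": 0,"claw": 0},
  {"tx": 0.38,"ty": -1,"tz": 0,"wx": 0,"wy": 0,"wz": 0,"claw": 0},
  {"tx": 0.38,"ty": -1,"tz": 0,"wx": 0,"wy": 0,"wz": 0,"claw": 0},
  {"tx": 0.38,"ty": -1,"tz": 0,"wx": 0,"wy": 0,"wz": 0,"claw": 0},
  {"tx": 0.38,"ty": -1,"tz": 0,"wx": 0,"wy": 0,"wz": 0,"claw": 0},
  {"tx": 0.38,"ty": -1,"tz": 0,"wx": 0,"wy": 0,"wz": 0,"claw": 0},
  {"tx": 0.38,"ty": -1,"tz": 0,"wx": 0,"wy": 0,"wz": 0,"claw": 0},
  {"tx": 0.38,"ty": -1,"tz": 0,"wx": 0,"wy": 0,"wz": 0,"claw": 0},
  {"tx": 0.38,"ty": -1,"tz": 0,"wx": 0,"wy": 0,"wz": 0,"claw": 0},
])

```text
clock: 2.95
eef_pos: [614.6, -67.4, 338.8]
tool_rot: [3.14, 0.001, -0.001]
force: [-0.1, 0.1, 0.4]
width: 85.3
gripper_force: 0.0
```

```bash
python3 - <<'E'
from h import *
s=ctrl.read_state();print(s["clock"],s["eef_pos"],s["qpos"].round(2))
p=ctrl.get_image("wrist");save(p,"w1.png");W=cloud(p,s)
for r in ctrl.trace(p,"lid_ring")[:2]:
    w=W[r["pixels"]];w=w[~np.isnan(w[:,0])]
    print(r["score"],r["extent"],w.mean(0))
    k=w[(w[:,2]>135)&(w[:,2]<170)]
    print("ring",len(k),k.mean(0),np.percentile(k[:,2],[50,98]),cv2.minAreaRect(k[:,:2].astype(np.float32)))
    t=w[(w[:,2]>152)];print("top",t.mean(0),cv2.minAreaRect(t[:,:2].astype(np.float32)))
    l=w[(w[:,2]>105)&(w[:,2]<122)];print("lid",cv2.minEnclosingCircle(l[:,:2].astype(np.float32)))
    d=k[:,:2]-k[:,:2].mean(0);u=np.linalg.svd(d,full_matrices=0)[2];print("long dir deg",np.degrees(np.arctan2(u[0,1],u[0,0])))
jog([500,280,340],down(0))
E
```

```text
2.95 [614.645043   -67.3597378  338.82018505] [-0.01  0.49  0.12  1.46 -0.06  1.19 -1.46]
0.79 [209.7, 185.6, 112.8, 110.9] [589.70244199  -6.46019295 115.21255379]
ring 299 [586.8971976   -8.1153591  156.05464229] [158.87234919 163.79285249] ((585.129638671875, -6.263599395751953), (8.99767780303955, 44.056156158447266), 19.18218994140625)
top [586.24151236  -7.31465183 159.62785376] ((584.9224853515625, -5.66815185546875), (8.99767780303955, 40.06465530395508), 19.18218994140625)
lid ((584.5587158203125, -5.4962005615234375), 76.05176544189453)
long dir deg -71.11029150913318
0.74 [337.1, 326.2, 40.9, 49.9] [ 263.73440605 -226.69979194   13.83643727]<stdin>:8: RuntimeWarning: Mean of empty slice.
  ret = um.true_divide(
Traceback (most recent call last):
IndexError: index -1 is out of bounds for axis 0 with size 0
```

View pics/w1.png

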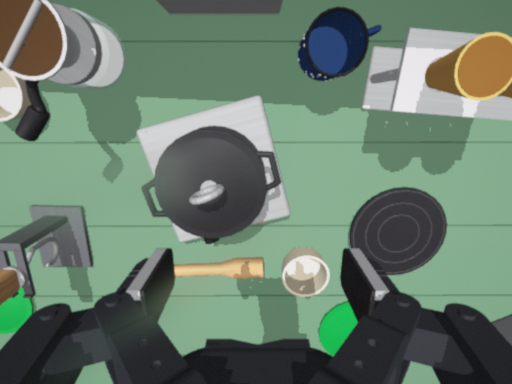

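Emit:
jog_arm([
  {"tx": -0.3,"ty": -1,"tz": 0,"wx": 0,"wy": 0,"wz": 0,"claw": 0},
  {"tx": -0.3,"ty": -1,"tz": 0,"wx": 0,"wy": 0,"wz": 0,"claw": 0},
  {"tx": -0.3,"ty": -1,"tz": 0,"wx": 0,"wy": 0,"wz": 0,"claw": 0},
  {"tx": -0.3,"ty": -1,"tz": 0,"wx": 0,"wy": 0,"wz": 0,"claw": 0},
  {"tx": -0.3,"ty": -1,"tz": 0,"wx": 0,"wy": 0,"wz": 0,"claw": 0},
  {"tx": -0.3,"ty": -1,"tz": 0,"wx": 0,"wy": 0,"wz": 0,"claw": 0},
  {"tx": -0.3,"ty": -1,"tz": 0,"wx": 0,"wy": 0,"wz": 0,"claw": 0},
  {"tx": -0.3,"ty": -1,"tz": 0,"wx": 0,"wy": 0,"wz": 0,"claw": 0},
  {"tx": -0.3,"ty": -1,"tz": 0,"wx": 0,"wy": 0,"wz": 0,"claw": 0},
])

```text
clock: 3.95
eef_pos: [526.3, 231.5, 339.4]
tool_rot: [3.139, -0.001, -0.003]
force: [0.2, 0.6, -0.3]
width: 85.5
gripper_force: 0.0
```

```bash
python3 - <<'E'
from h import *
s=ctrl.read_state();print(s["clock"],s["eef_pos"],s["qpos"].round(2))
p=ctrl.get_image("wrist");W=cloud(p,s);W=W.reshape(-1,3);W=W[~np.isnan(W[:,0])]
S=W[(abs(W[:,0]-462)<65)&(abs(W[:,1]-288)<55)]
for lo,hi in((5,14),(111,121),(190,206)):
    a=S[(S[:,2]>lo)&(S[:,2]<hi)]
    if len(a)>5: print(lo,len(a),a.mean(0).round(1),np.median(a[:,2]),cv2.minAreaRect(a[:,:2].astype(np.float32)))
jog([454,288,280],down(0))
E
```

```text
3.95 [526.30010197 231.49775949 339.36828972] [-0.5   0.42  0.06  1.58 -0.02  1.14 -2.01]
5 2008 [471.8 276.2  11.1] 11.197579784643324 ((461.95391845703125, 285.6815185546875), (89.7350845336914, 119.36409759521484), 89.10888671875)
111 840 [477.9 282.7 117. ] 117.22200071867246 ((461.613525390625, 285.6686096191406), (38.17988586425781, 87.42330169677734), 88.68558502197266)
190 686 [455.1 285.  197.8] 198.47393310426665 ((453.12640380859375, 285.4735107421875), (25.154695510864258, 34.810726165771484), 85.9548568725586)
t [-0.2426 -0.1891  0.1974] w [ 0.0013 -0.0005 -0.0028] rows>= 2.2
```

Emit:
jog_arm([
  {"tx": -0.242,"ty": -0.186,"tz": 0.15,"wx": 0,"wy": 0,"wz": 0.01,"claw": 0},
  {"tx": -0.242,"ty": -0.186,"tz": 0.15,"wx": 0,"wy": 0,"wz": 0.01,"claw": 0},
  {"tx": -0.242,"ty": -0.186,"tz": 0.25,"wx": 0,"wy": 0,"wz": 0.01,"claw": 0},
  {"tx": -0.242,"ty": -0.186,"tz": 0.35,"wx": 0,"wy": 0,"wz": 0.01,"claw": 0},
  {"tx": -0.242,"ty": -0.186,"tz": 0.45,"wx": 0,"wy": 0,"wz": 0.01,"claw": 0},
  {"tx": -0.242,"ty": -0.186,"tz": 0.55,"wx": 0,"wy": 0,"wz": 0.01,"claw": 0},
  {"tx": -0.242,"ty": -0.186,"tz": 0.645,"wx": 0,"wy": 0,"wz": 0.01,"claw": 0},
  {"tx": -0.242,"ty": -0.186,"tz": 0.645,"wx": 0,"wy": 0,"wz": 0.01,"claw": 0},
  {"tx": -0.242,"ty": -0.186,"tz": 0.645,"wx": 0,"wy": 0,"wz": 0.01,"claw": 0},
])

```text
clock: 4.9
eef_pos: [453.8, 288.7, 146.2]
tool_rot: [3.141, -0.0, -0.018]
force: [-0.3, -0.1, 0.3]
width: 85.4
gripper_force: 0.0
```

Emit:
jog_arm([
  {"tx": 0,"ty": 0,"tz": 0,"wx": 0,"wy": 0,"wz": 0,"claw": 0.5},
  {"tx": 0,"ty": 0,"tz": 0,"wx": 0,"wy": 0,"wz": 0,"claw": 1},
  {"tx": 0,"ty": 0,"tz": 0,"wx": 0,"wy": 0,"wz": 0,"claw": 1},
  {"tx": 0,"ty": 0,"tz": 0,"wx": 0,"wy": 0,"wz": 0,"claw": 1},
  {"tx": 0,"ty": 0,"tz": 0,"wx": 0,"wy": 0,"wz": 0,"claw": 1},
  {"tx": 0,"ty": 0,"tz": 0,"wx": 0,"wy": 0,"wz": 0,"claw": 1},
  {"tx": 0,"ty": 0,"tz": 0,"wx": 0,"wy": 0,"wz": 0,"claw": 1},
  {"tx": 0,"ty": 0,"tz": 0,"wx": 0,"wy": 0,"wz": 0,"claw": 1},
])

```text
clock: 5.7
eef_pos: [452.9, 290.5, 146.5]
tool_rot: [-3.141, -0.001, -0.015]
force: [-1.0, -1.8, 6.1]
width: 25.4
gripper_force: 61.6
```

```bash
python3 - <<'E'
from h import *
s=ctrl.read_state();print({k:np.round(s[k],2) for k in("clock","qpos","eef_pos","tool_rot","force","torque","width","gripper_force")})
E
```

```text
{'clock': np.float64(5.7), 'qpos': array([-0.64,  0.58,  0.03,  1.92, -0.02,  0.64, -2.19]), 'eef_pos': array([452.92, 290.47, 146.55]), 'tool_rot': array([-3.14, -0.  , -0.02]), 'force': array([-1.  , -1.83,  6.11]), 'torque': array([-0.25,  0.2 ,  0.02]), 'width': np.float64(25.37), 'gripper_force': np.float64(61.59)}
```

Emit:
jog_arm([
  {"tx": 0,"ty": 0,"tz": -0.02,"wx": 0,"wy": 0,"wz": 0,"claw": 1},
  {"tx": 0,"ty": 0,"tz": -0.04,"wx": 0,"wy": 0,"wz": 0,"claw": 1},
  {"tx": 0,"ty": 0,"tz": -0.04,"wx": 0,"wy": 0,"wz": 0,"claw": 1},
])

```text
clock: 6.0
eef_pos: [452.9, 290.8, 158.5]
tool_rot: [-3.141, -0.001, -0.015]
force: [0.9, 1.3, -1.2]
width: 25.1
gripper_force: 60.5
```

```bash
python3 - <<'E'
from h import *
s=ctrl.read_state();print({k:np.round(s[k],2) for k in("clock","eef_pos","tool_rot","force","torque","width","gripper_force")})
p=ctrl.get_image("scene");save(p,"d.png",(290,210,354,274),8)
E
```

```text
{'clock': np.float64(6.0), 'eef_pos': array([452.86, 290.79, 158.53]), 'tool_rot': array([-3.14, -0.  , -0.02]), 'force': array([ 0.9 ,  1.29, -1.21]), 'torque': array([ 0.  , -0.04, -0.01]), 'width': np.float64(25.13), 'gripper_force': np.float64(60.55)}
```

View pics/d.png

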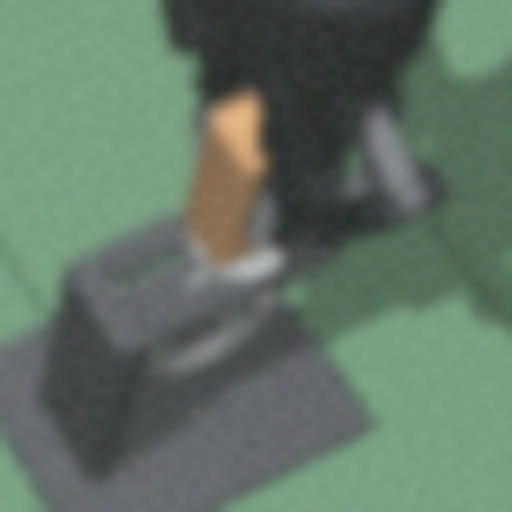

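Emit:
jog_arm([
  {"tx": -0.1,"ty": 0,"tz": 0,"wx": 0,"wy": 0,"wz": 0,"claw": 1},
  {"tx": -0.2,"ty": 0,"tz": 0,"wx": 0,"wy": 0,"wz": 0,"claw": 1},
  {"tx": -0.3,"ty": 0,"tz": 0,"wx": 0,"wy": 0,"wz": 0,"claw": 1},
  {"tx": -0.3,"ty": 0,"tz": 0,"wx": 0,"wy": 0,"wz": 0,"claw": 1},
  {"tx": -0.3,"ty": 0,"tz": -0.15,"wx": 0,"wy": 0,"wz": 0,"claw": 1},
  {"tx": -0.3,"ty": 0,"tz": -0.3,"wx": 0,"wy": 0,"wz": 0,"claw": 1},
  {"tx": -0.3,"ty": 0,"tz": -0.45,"wx": 0,"wy": 0,"wz": 0,"claw": 1},
  {"tx": -0.3,"ty": 0,"tz": -0.6,"wx": 0,"wy": 0,"wz": 0,"claw": 1},
  {"tx": -0.3,"ty": 0,"tz": -0.6,"wx": 0,"wy": 0,"wz": 0,"claw": 1},
])

```text
clock: 6.95
eef_pos: [365.9, 294.2, 343.6]
tool_rot: [-3.133, -0.01, -0.016]
force: [1.1, 0.8, -2.5]
width: 25.4
gripper_force: 61.0
```

```bash
python3 - <<'E'
from h import *
s=ctrl.read_state();print({k:np.round(s[k],2) for k in("clock","qpos","eef_pos","tool_rot","force","torque","width","gripper_force")})
for n in("scene","top"):
    p=ctrl.get_image(n);W=cloud(p)
    for t in("lifter_handle","lid_ring"):
        for r in ctrl.trace(p,t)[:1 if t!="lid_ring" else 3]:
            w=W[r["pixels"]];w=w[~np.isnan(w[:,0])];print(n,t,r["score"],np.percentile(w,[3,50,97],0).round(0).tolist())
import plan
for th in(30,35,40):
    pth=plan.search(th,4); print(th,[(k[0]*2,k[1]*2,k[2]*5,round(plan.clr(k[0]*2,k[1]*2,np.radians(k[2]*5)),1)) for k in pth])
E
```

```text
{'clock': np.float64(6.95), 'qpos': array([-0.78,  0.24,  0.05,  1.85, -0.01,  1.05, -2.31]), 'eef_pos': array([365.94, 294.22, 343.65]), 'tool_rot': array([-3.13, -0.01, -0.02]), 'force': array([ 1.12,  0.8 , -2.54]), 'torque': array([ 0.06, -0.11, -0.01]), 'width': np.float64(25.38), 'gripper_force': np.float64(60.98)}
scene lifter_handle 0.7 [[352.0, 286.0, 225.0], [382.0, 297.0, 343.0], [392.0, 308.0, 394.0]]
scene lid_ring 0.85 [[520.0, -67.0, 106.0], [590.0, 5.0, 111.0], [652.0, 64.0, 137.0]]
scene lid_ring 0.79 [[186.0, -329.0, 5.0], [257.0, -257.0, 11.0], [318.0, -198.0, 44.0]]
scene lid_ring 0.67 [[257.0, 387.0, 4.0], [329.0, 456.0, 11.0], [390.0, 518.0, 33.0]]
top lid_ring 0.87 [[520.0, -67.0, 106.0], [584.0, -2.0, 112.0], [651.0, 63.0, 123.0]]
top lid_ring 0.84 [[185.0, -331.0, 5.0], [254.0, -264.0, 12.0], [317.0, -200.0, 28.0]]
top lid_ring 0.54 [[378.0, 416.0, 5.0], [388.0, 457.0, 10.0], [398.0, 490.0, 14.0]]
30 [(48, 4, 30, np.float64(4.1)), (46, 6, 30, np.float64(5.9)), (44, 6, 30, np.float64(5.6)), (42, 6, 30, np.float64(5.3)), (40, 6, 30, np.float64(5.1)), (38, 6, 30
[... 1412 characters left out ...]
.9)), (44, 6, 30, np.float64(5.6)), (42, 6, 30, np.float64(5.3)), (40, 6, 30, np.float64(5.1)), (38, 6, 30, np.float64(4.8)), (36, 6, 30, np.float64(4.6)), (34, 6, 30, np.float64(4.3)), (32, 6, 30, np.float64(4.0)), (30, 8, 30, np.float64(5.8)), (28, 8, 30, np.float64(5.5)), (26, 8, 30, np.float64(5.2)), (24, 8, 30, np.float64(5.0)), (22, 10, 30, np.float64(5.3)), (20, 10, 30, np.float64(4.1)), (18, 12, 30, np.float64(4.7)), (16, 14, 30, np.float64(4.6)), (14, 14, 30, np.float64(4.6)), (12, 16, 30, np.float64(5.0)), (10, 18, 25, np.float64(4.7)), (8, 20, 20, np.float64(5.5)), (6, 22, 15, np.float64(6.6)), (4, 24, 10, np.float64(6.7)), (2, 26, 5, np.float64(5.7)), (0, 28, 0, np.float64(4.0))]
```

```bash
cat > knots.py <<'E'
from plan import *
def path(K,n=8):
    K=np.array(K,float);return np.vstack([np.linspace(K[i],K[i+1],n,endpoint=i==len(K)-2) for i in range(len(K)-1)])
def mins(K): return min(clr(s,z,np.radians(t)) for s,z,t in path(K))
E
cat >> h.py <<'E'
def lift(ring,psi,s,z,th,L=100.5,y=0):
    "TCP pose for arc centre at s,z (ring frame), lateral y, tilt th deg"
    t=np.radians(th);X=np.array([np.cos(psi),np.sin(psi),0]);Y=np.array([-np.sin(psi),np.cos(psi),0]);Z=np.array([0,0,1.])
    xl=np.cos(t)*X+np.sin(t)*Z;zl=-np.sin(t)*X+np.cos(t)*Z
    C=np.array(ring)+s*X+z*Z+y*Y
    return C+L*zl,R.from_matrix(np.c_[xl,-Y,-zl])
E
python3 - <<'E'
from h import *
from knots import *
from scipy.optimize import minimize
for th in(30,35,40,45):
    f=lambda v:-mins([(52,v[0],th),(v[1],v[2],th),(v[3],v[4],v[5]),(v[6],27,0)])
    b=None
    r=minimize(f,[8,24,8.5,12,16,.8*th,0],method="Nelder-Mead",options=dict(maxiter=1500,initial_simplex=None))
    print(th,-r.fun,r.x.round(1))
jog(*lift([586,-2,139.5],.335,75,70,0))
E
```

```text
30 5.0112292068667905 [ 7.3 17.3 12.9  9.8 16.7 31.8 -0. ]
35 5.011229206974388 [ 7.9 24.9  8.8 11.1 16.1 29.5 -0. ]
40 5.011229206880241 [ 8.  24.9  8.8 11.5 16.1 32.8 -0. ]
45 5.011229206990494 [ 8.  24.   8.9 12.  16.  36.   0. ]
t [0.9971 0.8794 0.0867] w [ 0.0013  0.002  -0.2231] rows>= 8.0
```

Emit:
jog_arm([
  {"tx": 0.99,"ty": 0.88,"tz": 0.05,"wx": 0,"wy": 0,"wz": -0.223,"claw": 1},
  {"tx": 0.99,"ty": 0.88,"tz": 0.05,"wx": 0,"wy": 0,"wz": -0.223,"claw": 1},
  {"tx": 0.99,"ty": 0.88,"tz": 0.05,"wx": 0,"wy": 0,"wz": -0.223,"claw": 1},
  {"tx": 0.99,"ty": 0.88,"tz": 0.05,"wx": 0,"wy": 0,"wz": -0.223,"claw": 1},
  {"tx": 0.99,"ty": 0.88,"tz": 0.05,"wx": 0,"wy": 0,"wz": -0.223,"claw": 1},
  {"tx": 0.99,"ty": 0.88,"tz": 0.05,"wx": 0,"wy": 0,"wz": -0.223,"claw": 1},
  {"tx": 0.99,"ty": 0.88,"tz": 0.05,"wx": 0,"wy": 0,"wz": -0.223,"claw": 1},
  {"tx": 0.99,"ty": 0.88,"tz": 0.05,"wx": 0,"wy": 0,"wz": -0.223,"claw": 1},
  {"tx": 0.99,"ty": 0.88,"tz": 0.05,"wx": 0,"wy": 0,"wz": -0.223,"claw": 1},
  {"tx": 0.99,"ty": 0.88,"tz": 0.05,"wx": 0,"wy": 0,"wz": -0.223,"claw": 1},
])

```text
clock: 8.25
eef_pos: [655.9, 20.2, 320.0]
tool_rot: [3.141, 0.004, 0.33]
force: [-1.2, 0.3, -2.8]
width: 25.9
gripper_force: 61.0
```

```bash
python3 - <<'E'
from h import *
s=ctrl.read_state();print({k:np.round(s[k],3) for k in("clock","qpos","eef_pos","tool_rot","force","torque","width")})
jog(*lift([586,-2,139.5],.335,60,45,35))
E
```

```text
{'clock': np.float64(8.25), 'qpos': array([-0.137,  0.569,  0.109,  1.375, -0.061,  1.205, -1.263]), 'eef_pos': array([655.897,  20.243, 319.972]), 'tool_rot': array([3.141, 0.004, 0.33 ]), 'force': array([-1.162,  0.278, -2.815]), 'torque': array([ 0.032,  0.059, -0.036]), 'width': np.float64(25.912)}
t [-0.2359 -0.0056  0.1781] w [ 0.0012  0.3914 -0.0027] rows>= 4.1
```

Emit:
jog_arm([
  {"tx": -0.08,"ty": 0,"tz": 0.04,"wx": 0,"wy": 0.09,"wz": 0,"claw": 1},
  {"tx": -0.14,"ty": 0,"tz": 0.08,"wx": 0,"wy": 0.18,"wz": 0,"claw": 1},
  {"tx": -0.19,"ty": 0,"tz": 0.12,"wx": 0,"wy": 0.27,"wz": 0,"claw": 1},
  {"tx": -0.22,"ty": 0,"tz": 0.15,"wx": 0,"wy": 0.35,"wz": 0,"claw": 1},
  {"tx": -0.236,"ty": -0.005,"tz": 0.178,"wx": 0,"wy": 0.391,"wz": 0,"claw": 1},
  {"tx": -0.236,"ty": -0.005,"tz": 0.178,"wx": 0,"wy": 0.391,"wz": 0,"claw": 1},
  {"tx": -0.236,"ty": -0.005,"tz": 0.178,"wx": 0,"wy": 0.391,"wz": 0,"claw": 1},
  {"tx": -0.236,"ty": -0.005,"tz": 0.178,"wx": 0,"wy": 0.391,"wz": 0,"claw": 1},
])

```text
clock: 9.05
eef_pos: [587.5, 0.2, 275.6]
tool_rot: [-3.138, -0.599, 0.341]
force: [2.4, 0.1, 0.0]
width: 25.1
gripper_force: 61.0
```

```bash
python3 - <<'E'
from h import *
s=ctrl.read_state();print({k:np.round(s[k],3) for k in("clock","qpos","eef_pos","tool_rot","force","torque","width")})
p=ctrl.get_image("wrist");a=cv2.resize(p["img"],(800,600))
W=cloud(p,s)
# predicted hook & ring projected
T=np.linalg.inv(pose(p,s));f=lambda X:(lambda c:(p["fx"]*c[0]/c[2]+p["cx"],p["fy"]*c[1]/c[2]+p["cy"]))(T[:3,:3]@X+T[:3,3])
psi=.335;X=np.array([np.cos(psi),np.sin(psi),0]);Y=np.array([-np.sin(psi),np.cos(psi),0]);Z=np.array([0,0,1.])
for t in np.linspace(0,2*np.pi,40):
    u=f(np.array([586,-2,139.5])+18.5*(np.cos(t)*Y+np.sin(t)*Z));cv2.circle(a,(int(u[0]*800/512),int(u[1]*600/384)),1,(255,0,0),-1)
Rt=R.from_euler("xyz",s["tool_rot"]).as_matrix()
import plan
for q in plan.P:
    u=f(s["eef_pos"]+Rt[:,2]*(100.5-q[1])+Rt[:,0]*q[0]);cv2.circle(a,(int(u[0]*800/512),int(u[1]*600/384)),1,(255,255,0),-1)
cv2.imwrite("pics/e.png",a[...,::-1])
for r in ctrl.trace(p,"lid_ring")[:1]:
    w=W[r["pixels"]];w=w[~np.isnan(w[:,0])]
    k=w[(w[:,2]>135)&(w[:,2]<170)];print("ring",r["score"],len(k),k.mean(0),k[:,2].max(),cv2.minAreaRect(k[:,:2].astype(np.float32)))
    l=w[(w[:,2]>103)&(w[:,2]<122)];print("lid",cv2.minEnclosingCircle(l[:,:2].astype(np.float32)),np.percentile(l,[2,98],0))
jog(*lift([586,-2,139.5],.335,52,8,35))
E
```

```text
{'clock': np.float64(9.05), 'qpos': array([ 0.178,  0.317, -0.105,  2.167, -1.1  ,  0.232, -0.111]), 'eef_pos': array([5.87513e+02, 1.96000e-01, 2.75642e+02]), 'tool_rot': array([-3.138, -0.599,  0.341]), 'force': array([2.391, 0.138, 0.038]), 'torque': array([-0.242,  0.513, -0.062]), 'width': np.float64(25.094)}<stdin>:17: RuntimeWarning: Mean of empty slice.
  ret = um.true_divide(
Traceback (most recent call last):
ValueError: zero-size array to reduction operation maximum which has no identity
```

View pics/e.png

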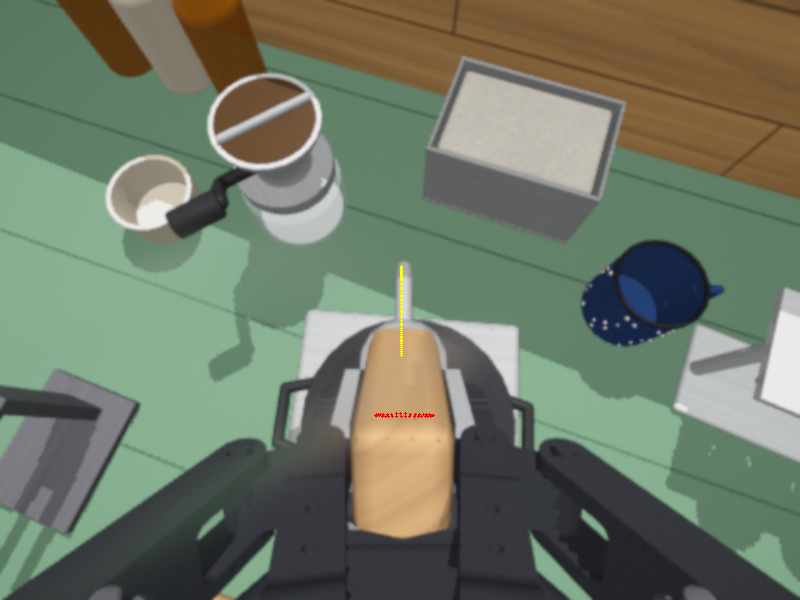

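The hook overlay fits, but tilting this way runs joints 5 and 6 into their limits. The ring is the same from both sides, so I'll go upright, turn the lifter 180°, and thread from the near side.

```bash
python3 - <<'E'
from h import *
jog(*lift([586,-2,139.5],.335,40,95,0))
E
```

```text
t [ 0.2128  0.006  -0.0927] w [-0.0047 -0.3815  0.0021] rows>= 4.0
```

Emit:
jog_arm([
  {"tx": 0.06,"ty": 0,"tz": -0.12,"wx": 0,"wy": -0.09,"wz": 0,"claw": 1},
  {"tx": 0.12,"ty": 0,"tz": -0.12,"wx": 0,"wy": -0.19,"wz": 0,"claw": 1},
  {"tx": 0.17,"ty": 0,"tz": -0.1,"wx": 0,"wy": -0.28,"wz": 0,"claw": 1},
  {"tx": 0.21,"ty": 0.006,"tz": -0.093,"wx": -0.005,"wy": -0.381,"wz": 0,"claw": 1},
  {"tx": 0.21,"ty": 0.006,"tz": -0.093,"wx": -0.005,"wy": -0.381,"wz": 0,"claw": 1},
  {"tx": 0.21,"ty": 0.006,"tz": -0.093,"wx": -0.005,"wy": -0.381,"wz": 0,"claw": 1},
  {"tx": 0.21,"ty": 0.006,"tz": -0.093,"wx": -0.005,"wy": -0.381,"wz": 0,"claw": 1},
])

```text
clock: 9.85
eef_pos: [626.8, 14.3, 334.1]
tool_rot: [3.14, -0.003, 0.341]
force: [-0.7, 1.6, -3.4]
width: 25.2
gripper_force: 61.0
```

```bash
python3 - <<'E'
from h import *
s=ctrl.read_state();print({k:np.round(s[k],3) for k in("clock","qpos","eef_pos","tool_rot","force")})
jog(*lift([586,-2,139.5],.335+np.pi/2,60,85,0))
E
```

```text
{'clock': np.float64(9.85), 'qpos': array([-0.355,  0.542,  0.488,  1.455, -0.261,  1.206, -1.064]), 'eef_pos': array([626.779,  14.293, 334.073]), 'tool_rot': array([ 3.14e+00, -3.00e-03,  3.41e-01]), 'force': array([-0.709,  1.571, -3.438])}
t [-0.1451 -0.1943  0.0296] w [ 2.000e-03 -5.000e-04 -9.962e-01] rows>= 10.4
```

Emit:
jog_arm([
  {"tx": -0.145,"ty": -0.194,"tz": 0,"wx": 0,"wy": 0,"wz": -0.996,"claw": 1},
  {"tx": -0.145,"ty": -0.194,"tz": 0,"wx": 0,"wy": 0,"wz": -0.996,"claw": 1},
  {"tx": -0.145,"ty": -0.194,"tz": 0,"wx": 0,"wy": 0,"wz": -0.996,"claw": 1},
  {"tx": -0.145,"ty": -0.194,"tz": 0,"wx": 0,"wy": 0,"wz": -0.996,"claw": 1},
  {"tx": -0.145,"ty": -0.194,"tz": 0,"wx": 0,"wy": 0,"wz": -0.996,"claw": 1},
  {"tx": -0.145,"ty": -0.194,"tz": 0,"wx": 0,"wy": 0,"wz": -0.996,"claw": 1},
  {"tx": -0.145,"ty": -0.194,"tz": 0,"wx": 0,"wy": 0,"wz": -0.996,"claw": 1},
  {"tx": -0.145,"ty": -0.194,"tz": 0,"wx": 0,"wy": 0,"wz": -0.996,"claw": 1},
  {"tx": -0.145,"ty": -0.194,"tz": 0,"wx": 0,"wy": 0,"wz": -0.996,"claw": 1},
  {"tx": -0.145,"ty": -0.194,"tz": 0,"wx": 0,"wy": 0,"wz": -0.996,"claw": 1},
  {"tx": -0.145,"ty": -0.194,"tz": 0,"wx": 0,"wy": 0,"wz": -0.996,"claw": 1},
  {"tx": -0.145,"ty": -0.194,"tz": 0,"wx": 0,"wy": 0,"wz": -0.996,"claw": 1},
])

```text
clock: 11.05
eef_pos: [563.5, 50.1, 335.6]
tool_rot: [3.137, 0.001, 1.899]
force: [0.2, -0.0, -2.3]
width: 25.5
gripper_force: 61.4
```

```bash
python3 - <<'E'
from h import *
s=ctrl.read_state();print({k:np.round(s[k],3) for k in("clock","qpos","eef_pos","tool_rot","force")})
jog(*lift([586,-2,139.5],.335+np.pi,75,70,0))
E
```

```text
{'clock': np.float64(11.05), 'qpos': array([-0.214,  0.404,  0.112,  1.618, -0.048,  1.118,  0.238]), 'eef_pos': array([563.509,  50.114, 335.558]), 'tool_rot': array([3.137e+00, 1.000e-03, 1.899e+00]), 'force': array([ 0.196, -0.027, -2.314])}
t [-0.1901 -0.2355  0.0844] w [ 0.0016  0.003  -1.0041] rows>= 10.5
```

Emit:
jog_arm([
  {"tx": -0.19,"ty": -0.235,"tz": 0,"wx": 0,"wy": 0,"wz": -1,"claw": 1},
  {"tx": -0.19,"ty": -0.235,"tz": 0,"wx": 0,"wy": 0,"wz": -1,"claw": 1},
  {"tx": -0.19,"ty": -0.235,"tz": 0,"wx": 0,"wy": 0,"wz": -1,"claw": 1},
  {"tx": -0.19,"ty": -0.235,"tz": 0,"wx": 0,"wy": 0,"wz": -1,"claw": 1},
  {"tx": -0.19,"ty": -0.235,"tz": 0,"wx": 0,"wy": 0,"wz": -1,"claw": 1},
  {"tx": -0.19,"ty": -0.235,"tz": 0,"wx": 0,"wy": 0,"wz": -1,"claw": 1},
  {"tx": -0.19,"ty": -0.235,"tz": 0.03,"wx": 0,"wy": 0,"wz": -1,"claw": 1},
  {"tx": -0.19,"ty": -0.235,"tz": 0.06,"wx": 0,"wy": 0,"wz": -1,"claw": 1},
  {"tx": -0.19,"ty": -0.235,"tz": 0.08,"wx": 0,"wy": 0,"wz": -1,"claw": 1},
  {"tx": -0.19,"ty": -0.235,"tz": 0.08,"wx": 0,"wy": 0,"wz": -1,"claw": 1},
  {"tx": -0.19,"ty": -0.235,"tz": 0.08,"wx": 0,"wy": 0,"wz": -1,"claw": 1},
  {"tx": -0.19,"ty": -0.235,"tz": 0.08,"wx": 0,"wy": 0,"wz": -1,"claw": 1},
])

```text
clock: 12.25
eef_pos: [515.9, -26.6, 311.4]
tool_rot: [-3.139, 0.004, -2.814]
force: [1.0, -0.6, -3.1]
width: 25.2
gripper_force: 61.4
```

```bash
python3 - <<'E'
from h import *
s=ctrl.read_state();print({k:np.round(s[k],3) for k in("clock","qpos","eef_pos","tool_rot","force")})
p=ctrl.get_image("wrist");W=cloud(p,s)
w=W.reshape(-1,3);w=w[~np.isnan(w[:,0])]
k=w[(abs(w[:,0]-586)<40)&(abs(w[:,1]+2)<40)&(w[:,2]>145)&(w[:,2]<170)];print("ring",len(k),k.mean(0),cv2.minAreaRect(k[:,:2].astype(np.float32)))
for r in ctrl.trace(p,"lid_ring")[:1]:
    w=W[r["pixels"]];w=w[~np.isnan(w[:,0])]
    l=w[(w[:,2]>103)&(w[:,2]<122)];print("lid",r["score"],cv2.minEnclosingCircle(l[:,:2].astype(np.float32)),np.percentile(l,[2,98],0))
jog(*lift([586,-2,139.5],.335+np.pi,60,45,35))
E
```

```text
{'clock': np.float64(12.25), 'qpos': array([ 0.151,  0.351, -0.213,  1.775,  0.087,  1.019,  1.804]), 'eef_pos': array([515.867, -26.609, 311.375]), 'tool_rot': array([-3.139,  0.004, -2.814]), 'force': array([ 1.026, -0.576, -3.081])}
ring 0 [nan nan nan] ((0.0, 0.0), (0.0, 0.0), 0.0)
lid 0.81 ((582.9165649414062, -4.963654041290283), 75.71160125732422) [[512.07867679 -75.3144612  110.06136535]
 [623.31361986  63.87116744 116.86158601]]
t [-0.2384  0.0037  0.1499] w [ 0.      0.3915 -0.0059] rows>= 4.1<stdin>:5: RuntimeWarning: Mean of empty slice.
  ret = um.true_divide(
```

Emit:
jog_arm([
  {"tx": -0.08,"ty": 0,"tz": 0.03,"wx": 0,"wy": 0.09,"wz": 0,"claw": 1},
  {"tx": -0.14,"ty": 0,"tz": 0.07,"wx": 0,"wy": 0.18,"wz": 0,"claw": 1},
  {"tx": -0.19,"ty": 0,"tz": 0.1,"wx": 0,"wy": 0.27,"wz": 0,"claw": 1},
  {"tx": -0.22,"ty": 0,"tz": 0.13,"wx": 0,"wy": 0.35,"wz": 0,"claw": 1},
  {"tx": -0.238,"ty": 0.004,"tz": 0.15,"wx": 0,"wy": 0.391,"wz": -0.006,"claw": 1},
  {"tx": -0.238,"ty": 0.004,"tz": 0.15,"wx": 0,"wy": 0.391,"wz": -0.006,"claw": 1},
  {"tx": -0.238,"ty": 0.004,"tz": 0.15,"wx": 0,"wy": 0.391,"wz": -0.006,"claw": 1},
  {"tx": -0.238,"ty": 0.004,"tz": 0.15,"wx": 0,"wy": 0.391,"wz": -0.006,"claw": 1},
])

```text
clock: 13.15
eef_pos: [584.0, -3.1, 268.3]
tool_rot: [-3.14, -0.607, -2.806]
force: [-0.2, -0.3, -1.7]
width: 25.6
gripper_force: 61.4
```

```bash
cat >> h.py <<'E'
import plan
def overlay(p,s,ring,psi,box,name,S=8):
    T=np.linalg.inv(pose(p,s));a=p["img"][box[1]:box[3],box[0]:box[2]];a=cv2.resize(a,None,fx=S,fy=S,interpolation=cv2.INTER_CUBIC)
    def dot(X,c):
        k=T[:3,:3]@X+T[:3,3];u=p["fx"]*k[0]/k[2]+p["cx"],p["fy"]*k[1]/k[2]+p["cy"]
        cv2.circle(a,(int((u[0]-box[0]+.5)*S),int((u[1]-box[1]+.5)*S)),1,c,-1)
    Y=np.array([-np.sin(psi),np.cos(psi),0]);Z=np.array([0,0,1.])
    for t in np.linspace(0,2*np.pi,60): dot(np.array(ring)+18.5*(np.cos(t)*Y+np.sin(t)*Z),(255,0,0))
    Rt=R.from_euler("xyz",s["tool_rot"]).as_matrix()
    for q in plan.P: dot(s["eef_pos"]+Rt[:,2]*(100.5-q[1])+Rt[:,0]*q[0],(255,255,0))
    cv2.imwrite("pics/"+name,a[...,::-1])
E
python3 - <<'E'
from h import *
s=ctrl.read_state();print({k:np.round(s[k],3) for k in("clock","qpos","eef_pos","tool_rot","force")})
p=ctrl.get_image("scene");overlay(p,s,[586,-2,139.5],.335,(190,135,265,210),"f.png")
jog(*lift([586,-2,139.5],.335+np.pi,52,8,35))
E
```

```text
{'clock': np.float64(13.15), 'qpos': array([-0.055,  0.857, -0.142,  1.109,  0.201,  1.784,  1.707]), 'eef_pos': array([583.99 ,  -3.131, 268.319]), 'tool_rot': array([-3.14 , -0.607, -2.806]), 'force': array([-0.203, -0.259, -1.747])}
t [-0.0956  0.0019  0.0913] w [-0.0015  0.0024  0.0004] rows>= 0.8
```

View pics/f.png

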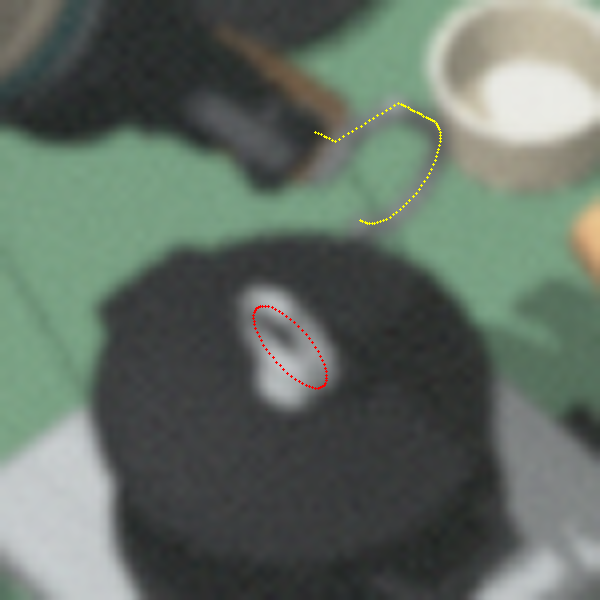

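```bash
python3 - <<'E'
from h import *
r=[585,-3.5,139.5]
for k in((52,8.5,35),(34,8.7,35)): jog(*lift(r,.335+np.pi,*k))
E
```

```text
t [-0.0907 -0.0018  0.0927] w [-0.0015  0.0024  0.0004] rows>= 0.8
t [-0.1396 -0.0019  0.0579] w [-0.0015  0.0024  0.0004] rows>= 0.9
```

Emit:
jog_arm([
  {"tx": -0.03,"ty": 0,"tz": 0.03,"wx": 0,"wy": 0,"wz": 0,"claw": 1},
  {"tx": -0.06,"ty": -0.002,"tz": 0.06,"wx": 0,"wy": 0.002,"wz": 0,"claw": 1},
  {"tx": -0.091,"ty": -0.002,"tz": 0.093,"wx": -0.001,"wy": 0.002,"wz": 0,"claw": 1},
  {"tx": -0.091,"ty": -0.002,"tz": 0.093,"wx": -0.001,"wy": 0.002,"wz": 0,"claw": 1},
  {"tx": -0.115,"ty": -0.002,"tz": 0.075,"wx": -0.001,"wy": 0.002,"wz": 0,"claw": 1},
  {"tx": -0.14,"ty": -0.002,"tz": 0.058,"wx": -0.001,"wy": 0.002,"wz": 0,"claw": 1},
  {"tx": -0.14,"ty": -0.002,"tz": 0.058,"wx": -0.001,"wy": 0.002,"wz": 0,"claw": 1},
  {"tx": -0.14,"ty": -0.002,"tz": 0.058,"wx": -0.001,"wy": 0.002,"wz": 0,"claw": 1},
])

```text
clock: 14.0
eef_pos: [607.0, 5.0, 228.1]
tool_rot: [3.14, -0.615, -2.803]
force: [-0.3, -1.0, -1.8]
width: 25.6
gripper_force: 61.5
```

```bash
python3 - <<'E'
from h import *
s=ctrl.read_state();print({k:np.round(s[k],3) for k in("clock","qpos","eef_pos","tool_rot","force")})
r=[585,-3.5,139.5]
p=ctrl.get_image("scene");overlay(p,s,r,.335,(205,145,255,195),"g.png",12)
for k in((34,8.7,35),(25,9,35),(18,12.5,32.5),(11,16,30)): jog(*lift(r,.335+np.pi,*k))
E
```

```text
{'clock': np.float64(14.0), 'qpos': array([-0.067,  0.939, -0.14 ,  1.045,  0.203,  1.774,  1.702]), 'eef_pos': array([607.027,   5.049, 228.056]), 'tool_rot': array([ 3.14 , -0.615, -2.803]), 'force': array([-0.27 , -0.989, -1.786])}
t [ 0.004  -0.0024 -0.0067] w [-0.0003 -0.0024  0.0017] rows>= 0.0
t [-0.02   -0.0025 -0.0248] w [-0.0003 -0.0024  0.0017] rows>= 0.2
t [-0.0177 -0.0025 -0.0474] w [-0.0002 -0.0301  0.0017] rows>= 0.3
t [-0.0155 -0.0025 -0.0694] w [-0.0002 -0.0579  0.0017] rows>= 0.6
```

View pics/g.png

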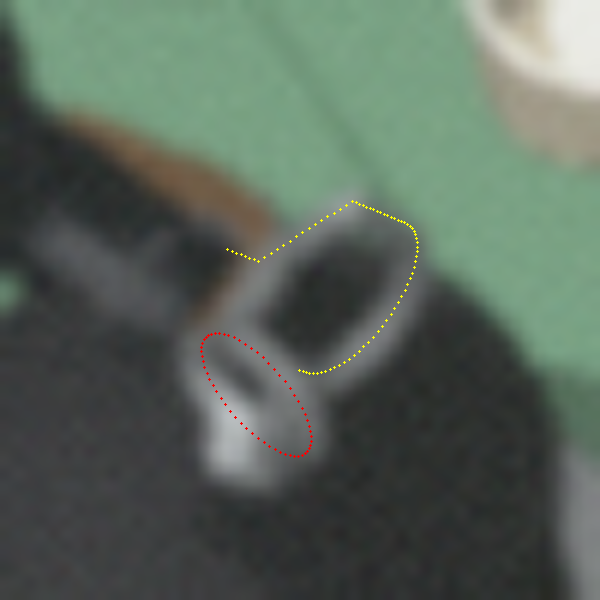

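Emit:
jog_arm([
  {"tx": 0,"ty": -0.002,"tz": -0.008,"wx": 0,"wy": -0.002,"wz": 0,"claw": 1},
  {"tx": -0.01,"ty": -0.002,"tz": -0.016,"wx": 0,"wy": -0.002,"wz": 0,"claw": 1},
  {"tx": -0.02,"ty": -0.002,"tz": -0.025,"wx": 0,"wy": -0.002,"wz": 0,"claw": 1},
  {"tx": -0.018,"ty": -0.002,"tz": -0.047,"wx": 0,"wy": -0.03,"wz": 0,"claw": 1},
  {"tx": -0.018,"ty": -0.002,"tz": -0.047,"wx": 0,"wy": -0.03,"wz": 0,"claw": 1},
  {"tx": -0.018,"ty": -0.002,"tz": -0.047,"wx": 0,"wy": -0.03,"wz": 0,"claw": 1},
])

```text
clock: 14.65
eef_pos: [619.4, 8.6, 237.1]
tool_rot: [3.14, -0.567, -2.803]
force: [0.1, 0.2, -1.9]
width: 25.1
gripper_force: 61.6
```

```bash
python3 - <<'E'
from h import *
s=ctrl.read_state();print({k:np.round(s[k],3) for k in("clock","eef_pos","tool_rot","force","torque")})
r=[585,-3.5,139.5]
from knots import *
for k in path([(18,12.5,32.5),(11,16,30)],3): jog(*lift(r,.335+np.pi,*k))
for k in path([(11,16,30),(0,27,0)],6): jog(*lift(r,.335+np.pi,*k))
E
```

```text
{'clock': np.float64(14.65), 'eef_pos': array([619.415,   8.584, 237.103]), 'tool_rot': array([ 3.14 , -0.567, -2.803]), 'force': array([ 0.128,  0.19 , -1.931]), 'torque': array([ 0.319, -0.873,  0.01 ])}
t [ 0.0007 -0.0003  0.0018] w [-0.0002  0.0004  0.0017] rows>= 0.0
t [ 0.0013 -0.0003 -0.0093] w [-0.0002 -0.0135  0.0017] rows>= 0.1
t [ 0.0019 -0.0003 -0.0202] w [-0.0002 -0.0274  0.0017] rows>= 0.3
t [ 0.0019 -0.0003 -0.0202] w [-0.0002 -0.0274  0.0017] rows>= 0.3
t [ 0.0346 -0.0002 -0.027 ] w [-0.0001 -0.0941  0.0017] rows>= 1.0
t [ 0.0667 -0.0002 -0.0302] w [-0.     -0.1608  0.0017] rows>= 1.7
t [ 0.0979 -0.0001 -0.0298] w [ 1.000e-04 -2.274e-01  1.700e-03] rows>= 2.4
t [ 0.1278  0.     -0.0259] w [ 2.000e-04 -2.941e-01  1.700e-03] rows>= 3.1
t [ 1.561e-01  1.000e-04 -1.880e-02] w [ 3.000e-04 -3.608e-01  1.700e-03] rows>= 3.8
```

No contact so far. Next I'll rotate the hook through the ring up to upright.

Emit:
jog_arm([
  {"tx": 0.001,"ty": 0,"tz": -0.009,"wx": 0,"wy": -0.013,"wz": 0,"claw": 1},
  {"tx": 0.002,"ty": 0,"tz": -0.02,"wx": 0,"wy": -0.027,"wz": 0,"claw": 1},
  {"tx": 0.018,"ty": 0,"tz": -0.024,"wx": 0,"wy": -0.06,"wz": 0,"claw": 1},
  {"tx": 0.035,"ty": 0,"tz": -0.027,"wx": 0,"wy": -0.094,"wz": 0,"claw": 1},
  {"tx": 0.051,"ty": 0,"tz": -0.029,"wx": 0,"wy": -0.127,"wz": 0,"claw": 1},
  {"tx": 0.067,"ty": 0,"tz": -0.03,"wx": 0,"wy": -0.161,"wz": 0,"claw": 1},
  {"tx": 0.082,"ty": 0,"tz": -0.03,"wx": 0,"wy": -0.194,"wz": 0,"claw": 1},
  {"tx": 0.098,"ty": 0,"tz": -0.03,"wx": 0,"wy": -0.227,"wz": 0,"claw": 1},
  {"tx": 0.128,"ty": 0,"tz": -0.026,"wx": 0,"wy": -0.294,"wz": 0,"claw": 1},
  {"tx": 0.156,"ty": 0,"tz": -0.019,"wx": 0,"wy": -0.361,"wz": 0,"claw": 1},
  {"tx": 0.156,"ty": 0,"tz": -0.019,"wx": 0,"wy": -0.361,"wz": 0,"claw": 1},
  {"tx": 0.156,"ty": 0,"tz": -0.019,"wx": 0,"wy": -0.361,"wz": 0,"claw": 1},
])

```text
clock: 15.85
eef_pos: [584.4, -4.1, 267.7]
tool_rot: [3.141, 0.001, -2.805]
force: [-0.1, 0.1, -1.9]
width: 25.2
gripper_force: 61.5
```

```bash
python3 - <<'E'
from h import *
s=ctrl.read_state();print({k:np.round(s[k],3) for k in("clock","qpos","eef_pos","tool_rot","force","torque")})
r=[585,-3.5,139.5]
jog(*lift(r,.335+np.pi,0,27,0))
p=ctrl.get_image("scene");overlay(p,s,r,.335,(205,145,255,195),"i.png",12)
for n in("scene","top"):
    q=p if n=="scene" else ctrl.get_image(n);W=cloud(q)
    t=ctrl.trace(q,"trivet")[:1]
    for x in t:
        w=W[x["pixels"]];w=w[abs(w[:,2]-17)<7];print(n,x["score"],cv2.minEnclosingCircle(w[:,:2].astype(np.float32)),np.percentile(w,[1,99],0).mean(0))
    W=W.reshape(-1,3);k=W[(np.hypot(W[:,0]-474,W[:,1]+313)<90)&(abs(W[:,2]-17)<4)];print(np.percentile(k,[1,99],0).mean(0),k.mean(0))
E
```

```text
{'clock': np.float64(15.85), 'qpos': array([ 0.11 ,  0.502, -0.232,  1.657,  0.131,  0.998,  1.742]), 'eef_pos': array([584.404,  -4.141, 267.749]), 'tool_rot': array([ 3.141e+00,  1.000e-03, -2.805e+00]), 'force': array([-0.145,  0.072, -1.862]), 'torque': array([ 0.   , -0.044, -0.008])}
t [-0.0026  0.0014  0.0025] w [0.0003 0.0003 0.001 ] rows>= 0.0
scene 0.67 ((474.33331298828125, -311.80792236328125), 84.478515625) [ 473.84933794 -313.4733539    16.24048539]
[ 474.11854088 -317.95491205   17.06070266] [ 507.92553712 -308.529361     16.87923997]
top 0.58 ((474.49517822265625, -315.2863464355469), 84.7994155883789) [ 473.63262252 -316.91780589   17.6113097 ]
[ 473.59417301 -316.46547005   17.16584625] [ 473.88777447 -316.42272389   17.50316849]
```

View pics/i.png

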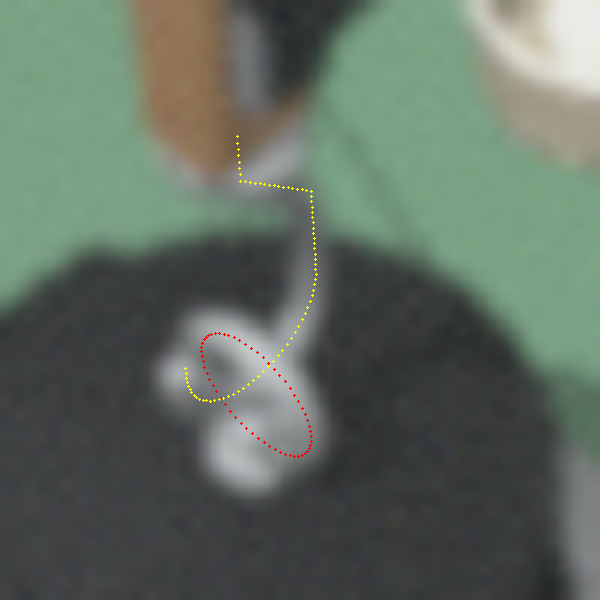

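The hook's tip shows on the far side of the ring at (170,378), so it's threaded. I'll lift slowly.

Emit:
jog_arm([
  {"tx": 0,"ty": 0,"tz": -0.008,"wx": 0,"wy": 0,"wz": 0,"claw": 1},
  {"tx": 0,"ty": 0,"tz": -0.014,"wx": 0,"wy": 0,"wz": 0,"claw": 1},
  {"tx": 0,"ty": 0,"tz": -0.02,"wx": 0,"wy": 0,"wz": 0,"claw": 1},
  {"tx": 0,"ty": 0,"tz": -0.026,"wx": 0,"wy": 0,"wz": 0,"claw": 1},
  {"tx": 0,"ty": 0,"tz": -0.032,"wx": 0,"wy": 0,"wz": 0,"claw": 1},
  {"tx": 0,"ty": 0,"tz": -0.04,"wx": 0,"wy": 0,"wz": 0,"claw": 1},
  {"tx": 0,"ty": 0,"tz": -0.05,"wx": 0,"wy": 0,"wz": 0,"claw": 1},
  {"tx": 0,"ty": 0,"tz": -0.06,"wx": 0,"wy": 0,"wz": 0,"claw": 1},
  {"tx": 0,"ty": 0,"tz": -0.07,"wx": 0,"wy": 0,"wz": 0,"claw": 1},
  {"tx": 0,"ty": 0,"tz": -0.08,"wx": 0,"wy": 0,"wz": 0,"claw": 1},
])

```text
clock: 17.05
eef_pos: [585.0, -3.5, 291.0]
tool_rot: [3.14, 0.001, -2.804]
force: [-0.6, 0.4, -7.7]
width: 25.4
gripper_force: 60.8
```

```bash
python3 - <<'E'
from h import *
s=ctrl.read_state();r0=R.from_euler("xyz",s["tool_rot"])
print(r0.inv().apply([474-585,-315+3.5,0])/300)
E
```

```text
[ 0.69302215 -0.85717803 -0.00149531]
```

Emit:
jog_arm([
  {"tx": 0,"ty": 0,"tz": -0.015,"wx": 0,"wy": 0,"wz": 0,"claw": 1},
  {"tx": 0,"ty": 0,"tz": -0.035,"wx": 0,"wy": 0,"wz": 0,"claw": 1},
  {"tx": 0,"ty": 0,"tz": -0.06,"wx": 0,"wy": 0,"wz": 0,"claw": 1},
  {"tx": 0,"ty": 0,"tz": -0.085,"wx": 0,"wy": 0,"wz": 0,"claw": 1},
  {"tx": 0,"ty": 0,"tz": -0.1,"wx": 0,"wy": 0,"wz": 0,"claw": 1},
  {"tx": 0,"ty": 0,"tz": -0.11,"wx": 0,"wy": 0,"wz": 0,"claw": 1},
  {"tx": 0,"ty": 0,"tz": -0.115,"wx": 0,"wy": 0,"wz": 0,"claw": 1},
  {"tx": 0,"ty": 0,"tz": -0.115,"wx": 0,"wy": 0,"wz": 0,"claw": 1},
])

```text
clock: 17.85
eef_pos: [584.9, -3.5, 325.2]
tool_rot: [3.14, 0.0, -2.804]
force: [-0.9, -0.4, -7.9]
width: 25.2
gripper_force: 60.8
```

Emit:
jog_arm([
  {"tx": 0.0069,"ty": -0.0086,"tz": 0,"wx": 0,"wy": 0,"wz": 0.005,"claw": 1},
  {"tx": 0.0208,"ty": -0.0257,"tz": 0,"wx": 0,"wy": 0,"wz": 0.015,"claw": 1},
  {"tx": 0.0416,"ty": -0.0514,"tz": 0,"wx": 0,"wy": 0,"wz": 0.03,"claw": 1},
  {"tx": 0.0693,"ty": -0.0857,"tz": 0,"wx": 0,"wy": 0,"wz": 0.05,"claw": 1},
  {"tx": 0.097,"ty": -0.12,"tz": 0,"wx": 0,"wy": 0,"wz": 0.07,"claw": 1},
  {"tx": 0.1317,"ty": -0.1629,"tz": 0,"wx": 0,"wy": 0,"wz": 0.095,"claw": 1},
  {"tx": 0.1663,"ty": -0.2057,"tz": 0,"wx": 0,"wy": 0,"wz": 0.12,"claw": 1},
  {"tx": 0.201,"ty": -0.2486,"tz": 0,"wx": 0,"wy": 0,"wz": 0.145,"claw": 1},
  {"tx": 0.2356,"ty": -0.2914,"tz": 0,"wx": 0,"wy": 0,"wz": 0.17,"claw": 1},
  {"tx": 0.2703,"ty": -0.3343,"tz": 0,"wx": 0,"wy": 0,"wz": 0.195,"claw": 1},
  {"tx": 0.3049,"ty": -0.3772,"tz": 0,"wx": 0,"wy": 0,"wz": 0.22,"claw": 1},
  {"tx": 0.3465,"ty": -0.4286,"tz": 0,"wx": 0,"wy": 0,"wz": 0.25,"claw": 1},
])

```text
clock: 19.05
eef_pos: [529.2, -160.0, 325.0]
tool_rot: [3.14, 0.0, 3.084]
force: [-0.4, -0.2, -8.1]
width: 25.4
gripper_force: 60.6
```

Emit:
jog_arm([
  {"tx": 0.0187,"ty": -0.0634,"tz": 0,"wx": 0,"wy": 0,"wz": 0.03,"claw": 1},
  {"tx": 0.0343,"ty": -0.1163,"tz": 0,"wx": 0,"wy": 0,"wz": 0.055,"claw": 1},
  {"tx": 0.05,"ty": -0.1692,"tz": 0,"wx": 0,"wy": 0,"wz": 0.08,"claw": 1},
  {"tx": 0.0656,"ty": -0.222,"tz": 0,"wx": 0,"wy": 0,"wz": 0.105,"claw": 1},
  {"tx": 0.0812,"ty": -0.2749,"tz": 0,"wx": 0,"wy": 0,"wz": 0.13,"claw": 1},
  {"tx": 0.0968,"ty": -0.3277,"tz": 0,"wx": 0,"wy": 0,"wz": 0.155,"claw": 1},
  {"tx": 0.1124,"ty": -0.3806,"tz": 0,"wx": 0,"wy": 0,"wz": 0.18,"claw": 1},
  {"tx": 0.1249,"ty": -0.4229,"tz": 0,"wx": 0,"wy": 0,"wz": 0.2,"claw": 1},
  {"tx": 0.1374,"ty": -0.4652,"tz": 0,"wx": 0,"wy": 0,"wz": 0.22,"claw": 1},
  {"tx": 0.1467,"ty": -0.4969,"tz": 0,"wx": 0,"wy": 0,"wz": 0.235,"claw": 1},
  {"tx": 0.153,"ty": -0.518,"tz": 0,"wx": 0,"wy": 0,"wz": 0.245,"claw": 1},
  {"tx": 0.1561,"ty": -0.5286,"tz": 0,"wx": 0,"wy": 0,"wz": 0.25,"claw": 1},
])

```text
clock: 20.25
eef_pos: [473.8, -315.6, 324.7]
tool_rot: [3.14, -0.001, 2.693]
force: [1.1, -0.2, -7.1]
width: 25.3
gripper_force: 60.8
```

```bash
python3 - <<'E'
from h import *
s=ctrl.read_state();print({k:np.round(s[k],3) for k in("clock","qpos","eef_pos","tool_rot","force","torque")})
for n in("scene","top","wrist"):
    q=ctrl.get_image(n);W=cloud(q,s)
    for x in ctrl.trace(q,"trivet")[:1]:
        w=W[x["pixels"]];w=w[abs(w[:,2]-17)<7];print(n,"trivet",x["score"],len(w),cv2.minEnclosingCircle(w[:,:2].astype(np.float32)))
    for x in ctrl.trace(q,"lid_ring")[:3]:
        w=W[x["pixels"]];w=w[w[:,2]>130];w=w[w[:,2]<200]
        if len(w)>50:print(n,"lid",x["score"],len(w),cv2.minEnclosingCircle(w[:,:2].astype(np.float32)),np.percentile(w[:,2],[1,50,99]))
jog(*lift([474,-315,57.5],2.69,0,33,0))
E
```

```text
{'clock': np.float64(20.25), 'qpos': array([ 0.526,  0.42 ,  0.019,  1.619, -0.01 ,  1.104,  1.67 ]), 'eef_pos': array([ 473.764, -315.562,  324.669]), 'tool_rot': array([ 3.140e+00, -1.000e-03,  2.693e+00]), 'force': array([ 1.085, -0.214, -7.141]), 'torque': array([-0.04 , -0.03 , -0.035])}
scene trivet 0.83 1260 ((471.35919189453125, -311.2417297363281), 87.15044403076172)
scene lid 0.78 1054 ((474.85223388671875, -312.8184814453125), 77.2427978515625) [156.98854916 164.48024553 188.90004643]
top trivet 0.61 802 ((473.665771484375, -311.8611145019531), 84.3904800415039)
top lid 0.7 1939 ((474.5439758300781, -311.8358459472656), 76.007568359375) [158.88756355 165.27975796 177.03540668]
wrist trivet 0.68 378 ((409.75665283203125, -302.48077392578125), 55.47306823730469)
wrist lid 0.89 12550 ((472.17608642578125, -311.2028503417969), 75.59497833251953) [156.9463821  168.49115717 183.62099766]
t [-3.000e-04 -2.500e-03  4.459e-01] w [ 0.001  -0.0004  0.0029] rows>= 2.7
```

Emit:
jog_arm([
  {"tx": -0.002,"ty": -0.002,"tz": 0.02,"wx": 0,"wy": 0,"wz": 0,"claw": 1},
  {"tx": -0.003,"ty": -0.004,"tz": 0.06,"wx": 0,"wy": 0,"wz": 0,"claw": 1},
  {"tx": -0.003,"ty": -0.004,"tz": 0.11,"wx": 0,"wy": 0,"wz": 0,"claw": 1},
  {"tx": -0.003,"ty": -0.004,"tz": 0.16,"wx": 0,"wy": 0,"wz": 0,"claw": 1},
  {"tx": -0.003,"ty": -0.004,"tz": 0.21,"wx": 0,"wy": 0,"wz": 0,"claw": 1},
  {"tx": -0.003,"ty": -0.004,"tz": 0.26,"wx": 0,"wy": 0,"wz": 0,"claw": 1},
  {"tx": -0.003,"ty": -0.004,"tz": 0.31,"wx": 0,"wy": 0,"wz": 0,"claw": 1},
  {"tx": -0.003,"ty": -0.004,"tz": 0.35,"wx": 0,"wy": 0,"wz": 0,"claw": 1},
  {"tx": -0.003,"ty": -0.004,"tz": 0.38,"wx": 0,"wy": 0,"wz": 0,"claw": 1},
  {"tx": -0.003,"ty": -0.004,"tz": 0.4,"wx": 0,"wy": 0,"wz": 0,"claw": 1},
  {"tx": -0.003,"ty": -0.004,"tz": 0.415,"wx": 0,"wy": 0,"wz": 0,"claw": 1},
  {"tx": -0.003,"ty": -0.004,"tz": 0.42,"wx": 0,"wy": 0,"wz": 0,"claw": 1},
])

```text
clock: 21.9
eef_pos: [474.3, -316.3, 198.5]
tool_rot: [3.14, -0.001, 2.694]
force: [-1.0, 0.4, -8.4]
width: 25.5
gripper_force: 60.7
```

Emit:
jog_arm([
  {"tx": 0,"ty": 0,"tz": 0.002,"wx": 0,"wy": 0,"wz": 0,"claw": 1},
  {"tx": 0,"ty": 0,"tz": 0.006,"wx": 0,"wy": 0,"wz": 0,"claw": 1},
  {"tx": 0,"ty": 0,"tz": 0.01,"wx": 0,"wy": 0,"wz": 0,"claw": 1},
  {"tx": 0,"ty": 0,"tz": 0.014,"wx": 0,"wy": 0,"wz": 0,"claw": 1},
  {"tx": 0,"ty": 0,"tz": 0.018,"wx": 0,"wy": 0,"wz": 0,"claw": 1},
  {"tx": 0,"ty": 0,"tz": 0.021,"wx": 0,"wy": 0,"wz": 0,"claw": 1},
  {"tx": 0,"ty": 0,"tz": 0.024,"wx": 0,"wy": 0,"wz": 0,"claw": 1},
  {"tx": 0,"ty": 0,"tz": 0.027,"wx": 0,"wy": 0,"wz": 0,"claw": 1},
  {"tx": 0,"ty": 0,"tz": 0.03,"wx": 0,"wy": 0,"wz": 0,"claw": 1},
  {"tx": 0,"ty": 0,"tz": 0.033,"wx": 0,"wy": 0,"wz": 0,"claw": 1},
  {"tx": 0,"ty": 0,"tz": 0.036,"wx": 0,"wy": 0,"wz": 0,"claw": 1},
  {"tx": 0,"ty": 0,"tz": 0.039,"wx": 0,"wy": 0,"wz": 0,"claw": 1},
])

```text
clock: 23.1
eef_pos: [474.9, -316.8, 187.7]
tool_rot: [3.141, 0.001, 2.694]
force: [0.1, 0.8, -1.4]
width: 26.0
gripper_force: 61.4
```

```bash
python3 - <<'E'
from h import *
from knots import *
s=ctrl.read_state()
for n in("scene","top"):
    q=ctrl.get_image(n);W=cloud(q,s)
    for x in ctrl.trace(q,"lid_ring")[:3]:
        w=W[x["pixels"]];w=w[w[:,1]<-200];w=w[(w[:,0]>380)&(w[:,2]<45)]
        if len(w)>50:print(n,"lid",x["score"],len(w),cv2.minEnclosingCircle(w[:,:2].astype(np.float32)),np.percentile(w[:,2],[1,50,99]))
    if n=="scene": overlay(q,s,[474.9,-316.8,57.5],2.69,(195,105,245,155),"j.png",12)
r=[474.9,-316.8,57.5]
for k in path([(0,27,0),(11,16,30)],6): jog(*lift(r,2.694,*k))
E
```

```text
scene lid 0.73 958 ((472.7000427246094, -328.2860412597656), 89.6842041015625) [17.23425558 29.1478089  36.30585718]
top lid 0.9 1524 ((476.5325012207031, -312.53204345703125), 78.05587768554688) [17.55170398 29.96419591 38.04251954]
t [-0.0017 -0.0003  0.0077] w [ 0.0007  0.0001 -0.0002] rows>= 0.0
t [-0.0294 -0.0003  0.0169] w [ 0.0007  0.0667 -0.0002] rows>= 0.7
t [-0.0567 -0.0003  0.0297] w [ 8.000e-04  1.334e-01 -1.000e-04] rows>= 1.4
t [-0.0833 -0.0003  0.0461] w [ 8.000e-04  2.001e-01 -1.000e-04] rows>= 2.1
t [-0.1087 -0.0003  0.066 ] w [ 8.000e-04  2.667e-01 -1.000e-04] rows>= 2.8
t [-0.1326 -0.0003  0.0892] w [ 0.0008  0.3334 -0.    ] rows>= 3.5
```

View pics/j.png

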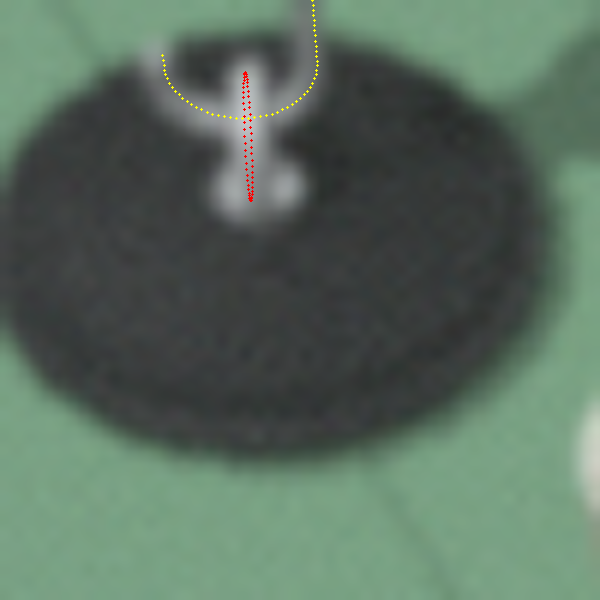

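The lid lies flat on the trivet. The ring is edge-on at (248,135) with the hook slack in it. I'll unthread along the reverse path.

Emit:
jog_arm([
  {"tx": -0.002,"ty": 0,"tz": 0.008,"wx": 0,"wy": 0,"wz": 0,"claw": 1},
  {"tx": -0.015,"ty": 0,"tz": 0.012,"wx": 0,"wy": 0.033,"wz": 0,"claw": 1},
  {"tx": -0.029,"ty": 0,"tz": 0.017,"wx": 0,"wy": 0.067,"wz": 0,"claw": 1},
  {"tx": -0.043,"ty": 0,"tz": 0.023,"wx": 0,"wy": 0.1,"wz": 0,"claw": 1},
  {"tx": -0.057,"ty": 0,"tz": 0.03,"wx": 0,"wy": 0.133,"wz": 0,"claw": 1},
  {"tx": -0.07,"ty": 0,"tz": 0.038,"wx": 0,"wy": 0.167,"wz": 0,"claw": 1},
  {"tx": -0.083,"ty": 0,"tz": 0.046,"wx": 0,"wy": 0.2,"wz": 0,"claw": 1},
  {"tx": -0.096,"ty": 0,"tz": 0.056,"wx": 0,"wy": 0.233,"wz": 0,"claw": 1},
  {"tx": -0.109,"ty": 0,"tz": 0.066,"wx": 0,"wy": 0.267,"wz": 0,"claw": 1},
  {"tx": -0.121,"ty": 0,"tz": 0.077,"wx": 0,"wy": 0.3,"wz": 0,"claw": 1},
  {"tx": -0.133,"ty": 0,"tz": 0.089,"wx": 0,"wy": 0.333,"wz": 0,"claw": 1},
  {"tx": -0.133,"ty": 0,"tz": 0.089,"wx": 0,"wy": 0.333,"wz": 0,"claw": 1},
])

```text
clock: 24.5
eef_pos: [511.1, -333.4, 157.5]
tool_rot: [3.139, -0.525, 2.695]
force: [0.9, 0.2, -3.3]
width: 25.2
gripper_force: 61.5
```

```bash
python3 - <<'E'
from h import *
from knots import *
s=ctrl.read_state();print({k:np.round(s[k],3) for k in("clock","qpos","eef_pos","tool_rot","force","torque")})
r=[474.9,-316.8,57.5]
for k in path([(11,16,30),(25,9.3,35)],4): jog(*lift(r,2.694,*k))
for k in path([(25,9.3,35),(55,9,35)],3): jog(*lift(r,2.694,*k))
jog(*lift(r,2.694,70,60,35))
E
```

```text
{'clock': np.float64(24.5), 'qpos': array([0.495, 0.958, 0.041, 1.159, 0.005, 1.549, 1.651]), 'eef_pos': array([ 511.055, -333.426,  157.522]), 'tool_rot': array([ 3.139, -0.525,  2.695]), 'force': array([ 0.912,  0.213, -3.329]), 'torque': array([-0.345, -0.761, -0.016])}
t [ 0.0066 -0.0022 -0.0078] w [ 0.0009 -0.001   0.0008] rows>= 0.1
t [ 0.0066 -0.0022  0.0066] w [0.0009 0.0175 0.0008] rows>= 0.2
t [ 0.0066 -0.0022  0.0212] w [0.0009 0.0361 0.0008] rows>= 0.4
t [ 0.0066 -0.0022  0.0362] w [0.0009 0.0546 0.0008] rows>= 0.6
t [ 0.0066 -0.0022  0.0362] w [0.0009 0.0546 0.0008] rows>= 0.6
t [ 0.0496 -0.0022  0.0617] w [0.0009 0.0546 0.0008] rows>= 0.6
t [ 0.0926 -0.0022  0.0872] w [0.0009 0.0546 0.0008] rows>= 0.8
t [ 0.2211 -0.0019 -0.0349] w [0.0009 0.0546 0.0008] rows>= 1.3
```

Emit:
jog_arm([
  {"tx": 0.006,"ty": -0.001,"tz": -0.007,"wx": 0,"wy": 0,"wz": 0,"claw": 1},
  {"tx": 0.007,"ty": -0.002,"tz": 0.006,"wx": 0,"wy": 0.017,"wz": 0,"claw": 1},
  {"tx": 0.007,"ty": -0.002,"tz": 0.021,"wx": 0,"wy": 0.036,"wz": 0,"claw": 1},
  {"tx": 0.007,"ty": -0.002,"tz": 0.036,"wx": 0,"wy": 0.055,"wz": 0,"claw": 1},
  {"tx": 0.007,"ty": -0.002,"tz": 0.036,"wx": 0,"wy": 0.055,"wz": 0,"claw": 1},
])

```text
clock: 25.0
eef_pos: [503.0, -330.6, 150.9]
tool_rot: [3.14, -0.612, 2.695]
force: [0.4, 1.2, -1.6]
width: 25.1
gripper_force: 61.5
```

```bash
python3 - <<'E'
from h import *
from knots import *
s=ctrl.read_state();print({k:np.round(s[k],3) for k in("clock","eef_pos","tool_rot","force","torque")})
r=[474.9,-316.8,57.5]
for k in path([(25,9.3,35),(55,9.5,35)],4): jog(*lift(r,2.694,*k))
jog(*lift(r,2.694,60,60,35))
E
```

```text
{'clock': np.float64(25.0), 'eef_pos': array([ 503.037, -330.632,  150.947]), 'tool_rot': array([ 3.14 , -0.612,  2.695]), 'force': array([ 0.432,  1.16 , -1.641]), 'torque': array([-0.43 , -0.867,  0.037])}
t [-0.007   0.001   0.0025] w [ 0.0009 -0.001   0.0004] rows>= 0.0
t [0.0204 0.001  0.0215] w [ 0.0009 -0.001   0.0004] rows>= 0.2
t [0.0478 0.0009 0.0405] w [ 0.0009 -0.001   0.0004] rows>= 0.4
t [0.0752 0.0009 0.0594] w [ 0.0009 -0.001   0.0004] rows>= 0.6
t [ 0.1856  0.0012 -0.0687] w [ 0.0009 -0.001   0.0004] rows>= 1.2
```

Emit:
jog_arm([
  {"tx": 0.007,"ty": 0,"tz": 0.012,"wx": 0,"wy": 0,"wz": 0,"claw": 1},
  {"tx": 0.02,"ty": 0.001,"tz": 0.021,"wx": 0,"wy": 0,"wz": 0,"claw": 1},
  {"tx": 0.034,"ty": 0.001,"tz": 0.031,"wx": 0,"wy": 0,"wz": 0,"claw": 1},
  {"tx": 0.048,"ty": 0.001,"tz": 0.04,"wx": 0,"wy": 0,"wz": 0,"claw": 1},
  {"tx": 0.075,"ty": 0.001,"tz": 0.058,"wx": 0,"wy": 0,"wz": 0,"claw": 1},
  {"tx": 0.11,"ty": 0.001,"tz": 0.02,"wx": 0,"wy": 0,"wz": 0,"claw": 1},
  {"tx": 0.186,"ty": 0.001,"tz": -0.069,"wx": 0,"wy": 0,"wz": 0,"claw": 1},
  {"tx": 0.33,"ty": 0.001,"tz": -0.27,"wx": 0,"wy": 0,"wz": 0,"claw": 1},
  {"tx": 0.33,"ty": 0.001,"tz": -0.27,"wx": 0,"wy": 0,"wz": 0,"claw": 1},
  {"tx": 0.33,"ty": 0.001,"tz": -0.27,"wx": 0,"wy": 0,"wz": 0,"claw": 1},
])

```text
clock: 26.0
eef_pos: [473.8, -317.0, 280.5]
tool_rot: [3.141, -0.6, 2.694]
force: [1.2, -0.6, -1.4]
width: 25.4
gripper_force: 61.7
```

```bash
python3 - <<'E'
from h import *
s=ctrl.read_state();print({k:np.round(s[k],3) for k in("clock","qpos","eef_pos","tool_rot","force","torque","width")})
jog([540,-230,360],down(2.0))
for n in("scene","top"):
    q=ctrl.get_image(n);W=cloud(q,s)
    for x in ctrl.trace(q,"lid_ring")[:3]:
        w=W[x["pixels"]];w=w[w[:,1]<-200];w=w[(w[:,0]>380)&(w[:,2]>21)]
        if len(w)>50:print(n,"lid",x["score"],len(w),cv2.minEnclosingCircle(w[:,:2].astype(np.float32)),np.percentile(w[:,2],[1,50,99]))
E
```

```text
{'clock': np.float64(26.0), 'qpos': array([0.493, 0.83 , 0.052, 1.132, 0.014, 1.779, 1.662]), 'eef_pos': array([ 473.78 , -316.969,  280.525]), 'tool_rot': array([ 3.141, -0.6  ,  2.694]), 'force': array([ 1.167, -0.612, -1.433]), 'torque': array([-0.38 , -0.928,  0.023]), 'width': np.float64(25.387)}
t [ 0.0891  0.357  -0.26  ] w [-0.1324 -0.3667  0.428 ] rows>= 6.1
scene lid 0.72 1012 ((473.3778381347656, -312.72802734375), 77.24275207519531) [22.43470554 29.34731034 75.05797924]
top lid 0.79 1680 ((474.6621398925781, -314.3386535644531), 75.7790298461914) [23.5046119  30.49538395 78.36023118]
```

```bash
python3 - <<'E'
from h import *
jog([560,-120,360],down(1.5))
E
```

```text
t [ 0.1773  0.7149 -0.2232] w [-0.2313 -0.3423  0.7353] rows>= 8.8
```

Emit:
jog_arm([
  {"tx": 0.02,"ty": 0.08,"tz": -0.1,"wx": -0.026,"wy": -0.038,"wz": 0.082,"claw": 1},
  {"tx": 0.04,"ty": 0.16,"tz": -0.15,"wx": -0.051,"wy": -0.076,"wz": 0.163,"claw": 1},
  {"tx": 0.06,"ty": 0.24,"tz": -0.2,"wx": -0.077,"wy": -0.114,"wz": 0.245,"claw": 1},
  {"tx": 0.08,"ty": 0.32,"tz": -0.22,"wx": -0.103,"wy": -0.152,"wz": 0.327,"claw": 1},
  {"tx": 0.1,"ty": 0.4,"tz": -0.22,"wx": -0.129,"wy": -0.19,"wz": 0.409,"claw": 1},
  {"tx": 0.12,"ty": 0.48,"tz": -0.22,"wx": -0.154,"wy": -0.228,"wz": 0.49,"claw": 1},
  {"tx": 0.14,"ty": 0.56,"tz": -0.22,"wx": -0.18,"wy": -0.266,"wz": 0.572,"claw": 1},
  {"tx": 0.16,"ty": 0.64,"tz": -0.22,"wx": -0.206,"wy": -0.304,"wz": 0.654,"claw": 1},
  {"tx": 0.177,"ty": 0.715,"tz": -0.223,"wx": -0.231,"wy": -0.342,"wz": 0.735,"claw": 1},
  {"tx": 0.177,"ty": 0.715,"tz": -0.223,"wx": -0.231,"wy": -0.342,"wz": 0.735,"claw": 1},
])

```text
clock: 27.2
eef_pos: [560.3, -112.1, 359.7]
tool_rot: [-3.14, -0.003, 1.509]
force: [0.8, 1.3, -2.9]
width: 25.5
gripper_force: 61.5
```

```bash
python3 - <<'E'
from h import *
s=ctrl.read_state();print({k:np.round(s[k],3) for k in("clock","qpos","eef_pos","tool_rot")})
jog([510,130,350],down(.3))
E
```

```text
{'clock': np.float64(27.2), 'qpos': array([-0.081,  0.414,  0.35 ,  1.561, -0.152,  1.196,  0.237]), 'eef_pos': array([ 560.292, -112.081,  359.725]), 'tool_rot': array([-3.140e+00, -3.000e-03,  1.509e+00])}
t [ 0.795  -0.217   0.0355] w [-0.002  -0.0015  0.7698] rows>= 8.1
```

Emit:
jog_arm([
  {"tx": 0.795,"ty": -0.217,"tz": 0.03,"wx": 0,"wy": 0,"wz": 0.77,"claw": 1},
  {"tx": 0.795,"ty": -0.217,"tz": 0.03,"wx": 0,"wy": 0,"wz": 0.77,"claw": 1},
  {"tx": 0.795,"ty": -0.217,"tz": 0.03,"wx": 0,"wy": 0,"wz": 0.77,"claw": 1},
  {"tx": 0.795,"ty": -0.217,"tz": 0.03,"wx": 0,"wy": 0,"wz": 0.77,"claw": 1},
  {"tx": 0.795,"ty": -0.217,"tz": 0.03,"wx": 0,"wy": 0,"wz": 0.77,"claw": 1},
  {"tx": 0.795,"ty": -0.217,"tz": 0.03,"wx": 0,"wy": 0,"wz": 0.77,"claw": 1},
  {"tx": 0.795,"ty": -0.217,"tz": 0.03,"wx": 0,"wy": 0,"wz": 0.77,"claw": 1},
  {"tx": 0.795,"ty": -0.217,"tz": 0.03,"wx": 0,"wy": 0,"wz": 0.77,"claw": 1},
  {"tx": 0.795,"ty": -0.217,"tz": 0.03,"wx": 0,"wy": 0,"wz": 0.77,"claw": 1},
  {"tx": 0.795,"ty": -0.217,"tz": 0.03,"wx": 0,"wy": 0,"wz": 0.77,"claw": 1},
])

```text
clock: 28.2
eef_pos: [511.3, 121.8, 350.0]
tool_rot: [3.14, 0.003, 0.292]
force: [0.0, 0.7, -1.9]
width: 25.4
gripper_force: 61.5
```

```bash
python3 - <<'E'
from h import *
s=ctrl.read_state();print({k:np.round(s[k],3) for k in("clock","qpos","eef_pos","tool_rot")})
jog([364,291,340],down(-.015))
E
```

```text
{'clock': np.float64(28.2), 'qpos': array([-0.7  ,  0.373,  0.59 ,  1.698, -0.223,  1.141, -1.327]), 'eef_pos': array([511.26 , 121.839, 350.014]), 'tool_rot': array([3.14e+00, 3.00e-03, 2.92e-01])}
t [-0.3078 -0.6813  0.0334] w [0.0013 0.002  0.1953] rows>= 4.5
```

Emit:
jog_arm([
  {"tx": -0.308,"ty": -0.681,"tz": 0.033,"wx": 0,"wy": 0.001,"wz": 0.195,"claw": 1},
  {"tx": -0.308,"ty": -0.681,"tz": 0.033,"wx": 0,"wy": 0.001,"wz": 0.195,"claw": 1},
  {"tx": -0.308,"ty": -0.681,"tz": 0.033,"wx": 0,"wy": 0.001,"wz": 0.195,"claw": 1},
  {"tx": -0.308,"ty": -0.681,"tz": 0.033,"wx": 0,"wy": 0.001,"wz": 0.195,"claw": 1},
  {"tx": -0.308,"ty": -0.681,"tz": 0.033,"wx": 0,"wy": 0.001,"wz": 0.195,"claw": 1},
  {"tx": -0.308,"ty": -0.681,"tz": 0.033,"wx": 0,"wy": 0.001,"wz": 0.195,"claw": 1},
  {"tx": -0.308,"ty": -0.681,"tz": 0.033,"wx": 0,"wy": 0.001,"wz": 0.195,"claw": 1},
  {"tx": -0.308,"ty": -0.681,"tz": 0.033,"wx": 0,"wy": 0.001,"wz": 0.195,"claw": 1},
])

```text
clock: 29.0
eef_pos: [365.8, 290.1, 341.0]
tool_rot: [3.14, -0.003, -0.016]
force: [-0.7, -0.4, -2.4]
width: 25.4
gripper_force: 61.5
```

```bash
python3 - <<'E'
from h import *
s=ctrl.read_state();print({k:np.round(s[k],3) for k in("clock","qpos","eef_pos","tool_rot")})
jog([364,292,159],down(-.015))
E
```

```text
{'clock': np.float64(29.0), 'qpos': array([-1.213,  0.279,  0.627,  1.857, -0.182,  1.063, -2.102]), 'eef_pos': array([365.847, 290.068, 340.995]), 'tool_rot': array([ 3.14e+00, -3.00e-03, -1.60e-02])}
t [-0.0078 -0.0075  0.6066] w [ 0.0012 -0.0016 -0.0009] rows>= 3.6
```

Emit:
jog_arm([
  {"tx": -0.005,"ty": -0.0075,"tz": 0.12,"wx": 0.001,"wy": -0.0016,"wz": -0.001,"claw": 1},
  {"tx": -0.005,"ty": -0.0075,"tz": 0.25,"wx": 0.001,"wy": -0.0016,"wz": -0.001,"claw": 1},
  {"tx": -0.005,"ty": -0.0075,"tz": 0.38,"wx": 0.001,"wy": -0.0016,"wz": -0.001,"claw": 1},
  {"tx": -0.005,"ty": -0.0075,"tz": 0.5,"wx": 0.001,"wy": -0.0016,"wz": -0.001,"claw": 1},
  {"tx": -0.005,"ty": -0.0075,"tz": 0.58,"wx": 0.001,"wy": -0.0016,"wz": -0.001,"claw": 1},
  {"tx": -0.005,"ty": -0.0075,"tz": 0.607,"wx": 0.001,"wy": -0.0016,"wz": -0.001,"claw": 1},
  {"tx": -0.005,"ty": -0.0075,"tz": 0.607,"wx": 0.001,"wy": -0.0016,"wz": -0.001,"claw": 1},
  {"tx": -0.005,"ty": -0.0075,"tz": 0.607,"wx": 0.001,"wy": -0.0016,"wz": -0.001,"claw": 1},
])

```text
clock: 29.8
eef_pos: [365.4, 293.5, 160.0]
tool_rot: [-3.14, -0.002, -0.015]
force: [0.2, -0.9, -1.9]
width: 25.4
gripper_force: 61.3
```

```bash
python3 - <<'E'
from h import *
s=ctrl.read_state();print({k:np.round(s[k],3) for k in("clock","qpos","eef_pos","tool_rot","force")})
jog([410,291.5,158.5],down(-.015));jog([452.9,290.8,158.5],down(-.015))
E
```

```text
{'clock': np.float64(29.8), 'qpos': array([-1.064,  0.527,  0.472,  2.095, -0.413,  0.607, -1.888]), 'eef_pos': array([365.443, 293.46 , 160.003]), 'tool_rot': array([-3.14e+00, -2.00e-03, -1.50e-02]), 'force': array([ 0.224, -0.916, -1.95 ])}
t [0.1486 0.0043 0.0053] w [-0.0012 -0.0011  0.    ] rows>= 0.9
t [0.2916 0.0045 0.0055] w [-0.0012 -0.0011  0.    ] rows>= 1.8
```

Emit:
jog_arm([
  {"tx": 0.05,"ty": 0.004,"tz": 0.005,"wx": 0,"wy": 0,"wz": 0,"claw": 1},
  {"tx": 0.1,"ty": 0.004,"tz": 0.005,"wx": 0,"wy": 0,"wz": 0,"claw": 1},
  {"tx": 0.14,"ty": 0.004,"tz": 0.005,"wx": 0,"wy": 0,"wz": 0,"claw": 1},
  {"tx": 0.17,"ty": 0.004,"tz": 0.005,"wx": 0,"wy": 0,"wz": 0,"claw": 1},
  {"tx": 0.2,"ty": 0.004,"tz": 0.005,"wx": 0,"wy": 0,"wz": 0,"claw": 1},
  {"tx": 0.2,"ty": 0.004,"tz": 0.005,"wx": 0,"wy": 0,"wz": 0,"claw": 1},
])

```text
clock: 30.4
eef_pos: [425.9, 290.9, 157.7]
tool_rot: [-3.141, -0.002, -0.015]
force: [0.3, -2.2, -1.9]
width: 25.6
gripper_force: 61.5
```

```bash
python3 - <<'E'
from h import *
s=ctrl.read_state();print({k:np.round(s[k],3) for k in("clock","qpos","eef_pos","tool_rot","force")})
jog([452.9,290.8,158.5],down(-.015))
E
```

```text
{'clock': np.float64(30.4), 'qpos': array([-0.964,  0.585,  0.465,  1.975, -0.408,  0.671, -1.828]), 'eef_pos': array([425.916, 290.894, 157.713]), 'tool_rot': array([-3.141e+00, -2.000e-03, -1.500e-02]), 'force': array([ 0.329, -2.215, -1.878])}
t [ 0.0899 -0.001  -0.0024] w [-0.0004 -0.0013 -0.    ] rows>= 0.5
```

Emit:
jog_arm([
  {"tx": 0.03,"ty": -0.001,"tz": 0,"wx": 0,"wy": 0,"wz": 0,"claw": 1},
  {"tx": 0.06,"ty": -0.001,"tz": 0,"wx": 0,"wy": 0,"wz": 0,"claw": 1},
  {"tx": 0.09,"ty": -0.001,"tz": 0,"wx": 0,"wy": 0,"wz": 0,"claw": 1},
  {"tx": 0.09,"ty": -0.001,"tz": 0,"wx": 0,"wy": 0,"wz": 0,"claw": 1},
  {"tx": 0.09,"ty": -0.001,"tz": 0.012,"wx": 0,"wy": 0,"wz": 0,"claw": 1},
  {"tx": 0.09,"ty": -0.001,"tz": 0.024,"wx": 0,"wy": 0,"wz": 0,"claw": 1},
  {"tx": 0.09,"ty": -0.001,"tz": 0.032,"wx": 0,"wy": 0,"wz": 0,"claw": 1},
  {"tx": 0.09,"ty": -0.001,"tz": 0.036,"wx": 0,"wy": 0,"wz": 0,"claw": 1},
  {"tx": 0.09,"ty": -0.001,"tz": 0.036,"wx": 0,"wy": 0,"wz": 0,"claw": 1},
])

```text
clock: 31.3
eef_pos: [452.1, 290.5, 146.8]
tool_rot: [-3.141, -0.002, -0.015]
force: [0.9, -5.5, -2.5]
width: 25.3
gripper_force: 61.7
```

```bash
python3 - <<'E'
from h import *
s=ctrl.read_state();print({k:np.round(s[k],3) for k in("clock","eef_pos","tool_rot","force","torque")})
E
```

```text
{'clock': np.float64(31.3), 'eef_pos': array([452.067, 290.537, 146.826]), 'tool_rot': array([-3.141e+00, -2.000e-03, -1.500e-02]), 'force': array([ 0.852, -5.522, -2.508]), 'torque': array([-1.316, -0.169, -0.033])}
```

Emit:
jog_arm([
  {"tx": 0.002,"ty": 0.005,"tz": 0.001,"wx": 0,"wy": 0,"wz": 0,"claw": 1},
  {"tx": 0.002,"ty": 0.007,"tz": 0.002,"wx": 0,"wy": 0,"wz": 0,"claw": 1},
  {"tx": 0.002,"ty": 0.007,"tz": 0.003,"wx": 0,"wy": 0,"wz": 0,"claw": 1},
  {"tx": 0.002,"ty": 0.007,"tz": 0.003,"wx": 0,"wy": 0,"wz": 0,"claw": 1},
])

```text
clock: 31.7
eef_pos: [452.2, 290.3, 146.7]
tool_rot: [-3.139, -0.001, -0.013]
force: [-1.1, -1.7, 5.1]
width: 25.4
gripper_force: 62.6
```

Emit:
jog_arm([
  {"tx": 0,"ty": 0,"tz": 0,"wx": 0,"wy": 0,"wz": 0,"claw": 0.6},
  {"tx": 0,"ty": 0,"tz": 0,"wx": 0,"wy": 0,"wz": 0,"claw": 0.5},
  {"tx": 0,"ty": 0,"tz": 0,"wx": 0,"wy": 0,"wz": 0,"claw": 0.2},
  {"tx": 0,"ty": 0,"tz": 0,"wx": 0,"wy": 0,"wz": 0,"claw": 0},
  {"tx": 0,"ty": 0,"tz": 0,"wx": 0,"wy": 0,"wz": 0,"claw": 0},
  {"tx": 0,"ty": 0,"tz": 0,"wx": 0,"wy": 0,"wz": 0,"claw": 0},
  {"tx": 0,"ty": 0,"tz": 0,"wx": 0,"wy": 0,"wz": 0,"claw": 0},
  {"tx": 0,"ty": 0,"tz": 0,"wx": 0,"wy": 0,"wz": 0,"claw": 0},
])

```text
clock: 32.5
eef_pos: [451.7, 289.3, 145.8]
tool_rot: [-3.141, -0.0, -0.014]
force: [-0.6, 0.4, 0.2]
width: 85.5
gripper_force: 0.0
```

Emit:
jog_arm([
  {"tx": 0,"ty": 0,"tz": -0.05,"wx": 0,"wy": 0,"wz": 0,"claw": 0},
  {"tx": 0,"ty": 0,"tz": -0.12,"wx": 0,"wy": 0,"wz": 0,"claw": 0},
  {"tx": 0,"ty": 0,"tz": -0.25,"wx": 0,"wy": 0,"wz": 0,"claw": 0},
  {"tx": 0,"ty": 0,"tz": -0.4,"wx": 0,"wy": 0,"wz": 0,"claw": 0},
  {"tx": 0,"ty": 0,"tz": -0.55,"wx": 0,"wy": 0,"wz": 0,"claw": 0},
  {"tx": 0,"ty": 0,"tz": -0.65,"wx": 0,"wy": 0,"wz": 0,"claw": 0},
  {"tx": 0,"ty": 0,"tz": -0.65,"wx": 0,"wy": 0,"wz": 0,"claw": 0},
  {"tx": 0,"ty": 0,"tz": -0.65,"wx": 0,"wy": 0,"wz": 0,"claw": 0},
])

```text
clock: 33.3
eef_pos: [451.5, 289.2, 341.1]
tool_rot: [-3.14, -0.0, -0.014]
force: [0.1, 0.1, -0.5]
width: 85.8
gripper_force: 0.0
```

```bash
python3 - <<'E'
from h import *
s=ctrl.read_state();print({k:np.round(s[k],3) for k in("clock","eef_pos","force","width")})
for n in("scene","top","wrist"):
    q=ctrl.get_image(n);W=cloud(q,s)
    if n=="wrist": continue
    for t in["lifter_handle","lid_ring","chopper","muddler","mug","ramekin_a","cone_stand"]:
      for x in ctrl.trace(q,t)[:3]:
        w=W[x["pixels"]];w=w[~np.isnan(w[:,0])]
        print(n,t,round(x["score"],2),np.percentile(w,[2,98],0).round().tolist())
    w=W.reshape(-1,3);a=w[(abs(w[:,0]-454)<30)&(abs(w[:,1]-288)<30)&(abs(w[:,2]-198)<6)];print("handle top",len(a),cv2.minAreaRect(a[:,:2].astype(np.float32)),a[:,2].mean())
    if n=="scene": save(q,"k.png",(190,90,350,280),3)
E
```

```text
{'clock': np.float64(33.3), 'eef_pos': array([451.498, 289.211, 341.057]), 'force': array([ 0.088,  0.088, -0.509]), 'width': np.float64(85.788)}
scene lifter_handle 0.7 [[429.0, 275.0, 13.0], [477.0, 307.0, 199.0]]
scene lid_ring 0.88 [[180.0, -332.0, 2.0], [320.0, -196.0, 52.0]]
scene lid_ring 0.77 [[406.0, -376.0, 22.0], [542.0, -245.0, 60.0]]
scene lid_ring 0.71 [[255.0, 383.0, 4.0], [391.0, 520.0, 48.0]]
scene chopper 0.94 [[669.0, 142.0, 23.0], [803.0, 224.0, 149.0]]
scene chopper 0.46 [[407.0, 247.0, 4.0], [521.0, 332.0, 116.0]]
scene muddler 0.9 [[390.0, -73.0, -1.0], [424.0, 121.0, 39.0]]
scene mug 0.74 [[730.0, -203.0, 2.0], [800.0, -125.0, 82.0]]
scene ramekin_a 0.83 [[673.0, 275.0, 0.0], [747.0, 351.0, 46.0]]
scene ramekin_a 0.63 [[364.0, -190.0, -2.0], [443.0, -110.0, 46.0]]
scene ramekin_a 0.62 [[407.0, -381.0, 22.0], [542.0, -245.0, 60.0]]
scene cone_stand 0.61 [[681.0, -388.0, 4.0], [765.0, -235.0, 187.0]]
handle top 113 ((453.0482482910156, 292.30816650390625), (34.15542984008789, 25.009424209594727), 1.1697959899902344) 195.75302068948372
top lid_ring 0.76 [[273.0, 381.0, 5.0], [378.0, 425.0, 18.0]]
top lid_ring 0.69 [[407.0, -382.0, 24.0], [542.0, -246.0, 68.0]]
top chopper 0.77 [[666.0, 134.0, 22.0], [797.0, 217.0, 152.0]]
top muddler 0.84 [[389.0, -71.0, 16.0], [424.0, 118.0, 39.0]]
top mug 0.58 [[727.0, -217.0, 0.0], [802.0, -127.0, 84.0]]
top ramekin_a 0.58 [[674.0, 273.0, 2.0], [748.0, 348.0, 47.0]]
top ramekin_a 0.55 [[369.0, -187.0, 1.0], [443.0, -112.0, 48.0]]
top cone_stand 0.67 [[679.0, -390.0, 4.0], [766.0, -236.0, 189.0]]
handle top 23 ((449.6612854003906, 285.9630432128906), (17.004505157470703, 29.3120059967041), 79.96855926513672) 197.14183204446533
```

View pics/k.png

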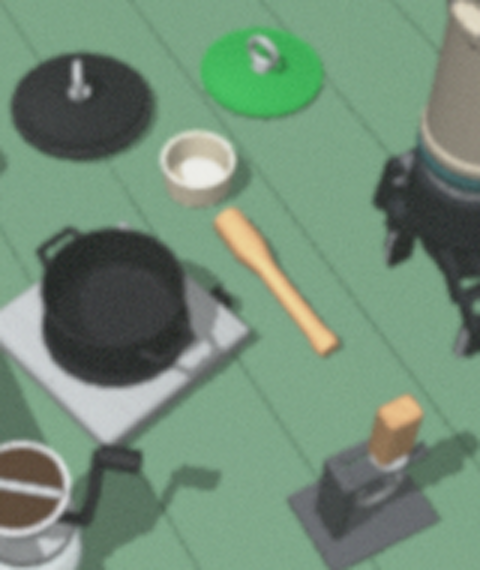

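The lid lies flat on the trivet at (82,105), the pot is open, and the lifter hangs upright in its stand at (395,440). The other things read within a few mm of their first positions. Handing in.

```bash
python3 -c "
from cell import ctrl
print(ctrl.finish_job())"
```

```text
the job is handed in; nothing more can be done
None
```

The job is handed in at about 33 s on the robot's clock: the lid lies flat and within about 3 mm of centre on the trivet, the lifter is back in its stand, and the other things are where they were.

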